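Hold a wax sample cell in the light path of a colour reader

ROBOT

A 7-joint arm with a two-finger parallel gripper is mounted at the origin on a cart in front of the work surface, level with it; the furniture and walls round the work are solid. World frame = base frame: x ahead of the robot, y to its left, z up, the work surface at z = 0. Lengths are in m, angles in rad, forces in N, time in s.
With the tool pointing down it reaches from about 0.4 to 0.875 m from the base axis. Payload 4.4 kg.
Tool frame: the origin (TCP) lies at the centre of the arm's flange, where the gripper is bolted on; the fingertips stand 173 mm ahead of it and the grasp point (between the pads) lies 155 mm ahead of it; z points along the fingers, x is the direction in which the jaws open and shut, and the axes are right-handed (so a half turn about z gives the same grasp; the last joint's range is limited). The gripper opens to 85 mm and grips with 20 to 120 N. Pads are 22 mm wide; open, the fingers measure 114 mm over their backs; the gripper's body (76 mm by 85 mm) begins 54 mm behind the grasp point. The pads swing forward as they close: fully open they stand 13 mm farther back than shut.
Start: joints at [-1.291, 0.628, 0.038, 1.517, -0.027, 0.996, -0.02], TCP at [0.22, 0.612, 0.405] pointing down, gripper open.
Joint ranges: [-3.06, 3.06], [-0.37, 2.12], [-1.25, 1.32], [0.18, 2.47], [-1.1, 4.24], [0.23, 1.98], [-2.94, 2.94]. Speed limits (rad/s): [2.57, 2.57, 3.14, 3.14, 3.14, 3.14, 3.14].

INTERFACE

Orientations are given as a unit quaternion [w, x, y, z].
In Python, from station import bot gives the robot as it stands.
- The arm moves only by the shell command python3 -m inch 'ROWS' [OPENING] [FORCE]. ROWS is JSON, a list of rows, each an object of numbers: "x", "y", "z": the shift along the world's x, y, z in mm; "roll": the turn about the world's z in degrees. A call has 1 to 10 rows; each row shifts and turns the commanded pose from where the row before left it; what a row does not reach is not made up. A row lasts 1/12 s, in which the tool goes at most 41.7 mm and 7.16 degrees, less where a joint would pass 70% of its speed; a pose out of reach is approached as far as the arm can. A call is refused whole if a number of a shift passes 41.7 or a number of a turn 7.16, either way. A call with a gripper value outside its range is refused whole. OPENING is the finger opening in mm, from 0 to 85.4, set as the call begins (- or left out, the last holds). The fingers move at their own pace and stop on an object; FORCE is the grip in N (left out, the last holds). Time passes only in rows, so rows that do not move let the fingers close. It gives the time, the measured TCP pose, the force and the opening at its end, in the units of the state.
- bot.read_state(): the state, without advancing time (a new reading comes with each control period).
- bot.capture(name): name is "side" or "top" or "wrist"; returns (picture, depth): 384x512x3 uint8, red, green, blue; 384x512 float32, m along the optical axis (not along the pixel's ray), 0 where there is no reading.
- bot.camera_params(name): a dict with "fx", "fy", "cx", "cy" (pixels), "world_from_camera" (4x4, takes a point from camera to world coordinates). Camera axes: x right, y down, z forward; pixel columns grow to the right and rows downward; lengths in m; the calibration is good to about 2 mm. The wrist camera is an equidistant fisheye: a pixel r from the principal point sees the ray r / f radians off the axis. A picture is of the moment at which its call begins: read the wrist's pose just before it. camera_params takes no time and is no camera call; for the wrist camera it gives the pose at the moment of the call.
- bot.finish_job(): hands the job in, once; it reports no verdict.
The state is a dict: "time_s": time; "qpos": joint angles; "dq": joint speeds; "joint_torque": joint torques, N m; "ee_pos": TCP position; "tcp_rot": TCP orientation; "contact_force": force on the tool from outside, world axes, zero at the start; "ft_torque": the same for the moment, N m; "gripper_width": opening from 0.0 (shut) to 1.0 (fully open).
Only numpy, scipy, OpenCV 4.12 (cv2) and the standard library are available. Lean on these libraries where they do the work, as an engineer would, in place of code of your own. Each camera call takes 0.05 s, during which the arm holds its last target.

TASK

The flat sample cell of set wax lies on the bench beside the colour reader: handling it only by its two narrow frosted sides and never touching the clear windows, stand it upright on its foot on the bench and let go of it, so that you can take it from above. Then take it by the frosted sides again, lower it foot first into the reader's well with its windows facing the lamp and the detector, and press it fully down against the sprung lifter so that the light passes through the wax. Finish while still holding it pressed down there (the lifter pushes it back out of the light if you let go), and leave the other things on the bench where they are.

Things in the scene. Friction and masses are not known exactly. Their poses are not given: they have to be found in the camera images.
- cell: cell of set brown wax, 46 mm wide (its x; frosted sides at x = -23, +23) x 20 thick (y, through the clear windows) x 82 tall (z, foot to top), about 0.1 kg, alike front and back. Origin: centre of the foot face. Starts lying flat on a window face, z level, pointing roughly to the robot's left, origin 10 mm above the bench. Opaque foot block 12 mm high, top cap only 6 mm, clear 8 mm gap above the wax
- cell_side_0: thin frosted side wall of the cell, 3 x 20 x 82 mm, the only faces to grip; origin at the middle of its lower end, axes as the cell's; lies at cell x = -21.5 mm (outer face at -23 mm)
- cell_side_1: thin frosted side wall of the cell, 3 x 20 x 82 mm, the only faces to grip; origin at the middle of its lower end, axes as the cell's; lies at cell x = +21.5 mm (outer face at +23 mm)
- cell_window_0: clear glass window of the cell, 40 mm wide, set 1 mm back in the broad face at cell y = -10 mm, from 12 to 76 mm above the foot; not to be touched; origin at cell y = -8 mm at foot level, axes as the cell's
- cell_window_1: clear glass window of the cell, 40 mm wide, set 1 mm back in the broad face at cell y = +10 mm, from 12 to 76 mm above the foot; not to be touched; origin at cell y = +8 mm at foot level, axes as the cell's
- cell_beam (a point): point inside the cell, on its middle axis, 20 mm above the foot, where the light should pass
- reader: colour reader, fixed: base 84 x 200 x 12 mm, grey lamp housing at +y, grey detector housing with dark display at -y (each 66 x 60 mm, 72 high, inner faces 33 mm from the middle), black well between, open at the top. Origin: centre of the underside, at bench level, on the well's axis; x away from its front, y along the light path from detector to lamp, z up
- reader_beam (a point): middle of the light path inside the well, 40 mm above the bench on the well's axis, axes as the reader's
- reader_mouth (a point): centre of the well's mouth, 54 mm above the bench, axes as the reader's. The slot is 50 mm along x by 24 mm along y: the cell goes in, either way round, with its x along the reader's x and 2 mm play a side. Walls are solid to 50 mm with a sloped metal lead-in to 54; the well block is 66 (x) x 40 (y) mm outside; above 54 mm the space beside the cell's frosted sides is free
- lifter (a joint): sprung plate, the floor of the well: 0 when up (plate top 34 mm above the bench; the cell's opaque foot blocks the light), 0.014 m when pressed down to its stop (plate top 20 mm above the bench; light passes the windows; the cell's top is then 102 mm above the bench). Spring force about 2.5 N at 0, 5.5 N at the stop; the cell's weight alone does not press it down
- dye_bottle: bystander: brown dropper bottle, 34 mm wide, 102 mm high, behind the reader; origin at the middle of its underside, z up
- wax_glass: bystander: glass with violet wax, 66 mm wide and high, behind the work; origin at the middle of its underside, z up
- tealight: bystander: tealight in an aluminium cup, 39 mm wide, 24 mm high, behind the work; origin at the middle of its underside, z up
Not all that is in view belongs to the job. Of the things that look like the reader, the larger one is meant.

How it is judged:
By the outcome, as a careful person would: the job done as asked, in the order asked, and still so for the second after the job is handed in, while the arm keeps its last pose, push and grip.
It also fails if it takes over 54 s, if anything falls off the work surface, if the arm or the gripper's body presses on something with over 40 N, if the wrist force passes 120 N, or if a joint passes its speed limit or range.

## Working session

There is one attempt and no reset: what is moved stays moved. The work goes in short steps, Python scripts to look and compute and a shell command to move; the robot and the scene stay as the last step left them, time stands still between calls to the robot, and variables do not carry over. Pictures are saved under pics/ and viewed, and the job is handed in when it is done.

```bash
ls; mkdir -p pics
python3 - <<'E'
from station import bot
import cv2
print(bot.read_state())
for n in ("side","top","wrist"):
    p,d=bot.capture(n); cv2.imwrite(f"pics/{n}0.png",p[:,:,::-1])
    import numpy as np
    np.save(f"pics/{n}0.npy",d)
    c=bot.camera_params(n); print(n,c)
E
```

```text
pics
{'time_s': 0.0, 'qpos': array([-1.29081944,  0.62935507,  0.03845229,  1.51839111, -0.02701198,
        0.99629792, -0.02002757]), 'dq': array([ 0.00095041, -0.00047423,  0.00011908,  0.00118953,  0.00164218,
       -0.00105249,  0.00110812]), 'joint_torque': array([ 2.02513929e-04, -5.63420534e+01,  1.22689292e+00, -1.93450874e+01,
        1.11441925e-02,  1.04713466e-02,  1.03055774e-05]), 'ee_pos': array([0.22017217, 0.61125228, 0.40377577]), 'tcp_rot': array([ 5.64911163e-04,  8.18219672e-01,  5.74904892e-01, -7.84324349e-04]), 'contact_force': array([-0.69473069,  0.26570551,  0.45525859]), 'ft_torque': array([ 0.02665855,  0.01214077, -0.00296491]), 'gripper_width': 1.004713883309758}
side {'fx': 350.46020524327986, 'fy': 350.46020524327986, 'cx': 257.933452837914, 'cy': 190.84840941132066, 'world_from_camera': array([[-0.95850721, -0.13183417,  0.25275221,  0.37934188],
       [-0.28467081,  0.39585317, -0.87307663,  0.78650186],
       [ 0.01504857, -0.90880142, -0.41695746,  0.42998331],
       [ 0.        ,  0.        ,  0.        ,  1.        ]])}
top {'fx': 436.2710853617187, 'fy': 436.2710853617187, 'cx': 251.56707102763448, 'cy': 194.31629912461676, 'world_from_camera': array([[-0.0243156 , -0.98177769,  0.18847101,  0.39935243],
       [-0.99940948,  0.028451  ,  0.01926725,  0.04541856],
       [-0.02427834, -0.18789122, -0.98188974,  0.92954248],
       [ 0.        ,  0.        ,  0.        ,  1.        ]])}
wrist {'fx': 297.3186396354542, 'fy': 297.3186396354542, 'cx': 254.7182110404752, 'cy': 190.38133817556357, 'world_from_camera': array([[ 0.34001226,  0.89537948,  0.28755389,  0.14673553],
       [ 0.94041807, -0.32296213, -0.1063453 ,  0.63942455],
       [-0.00235038,  0.30657958, -0.95184213,  0.37334932],
       [ 0.        ,  0.        ,  0.        ,  1.        ]])}
```

View pics/side0.png

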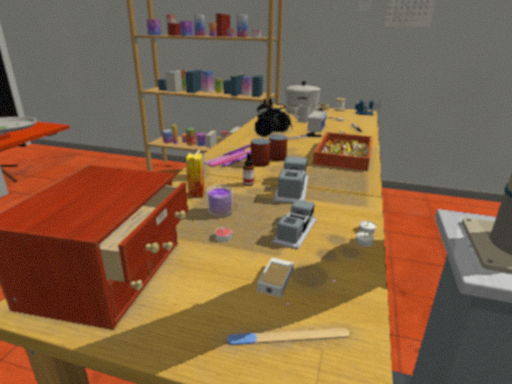

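View pics/top0.png

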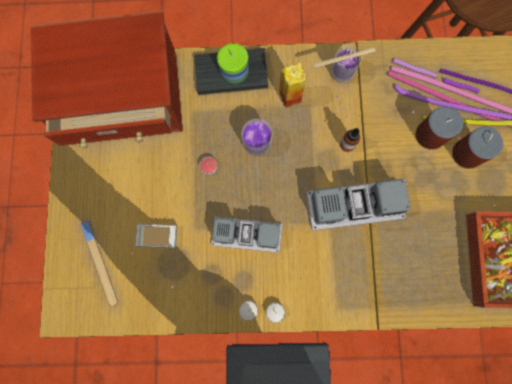

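View pics/wrist0.png

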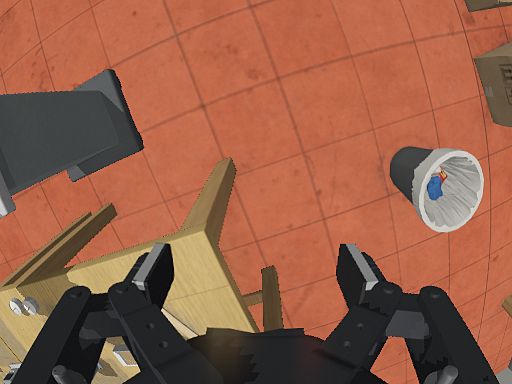

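Run:
```python
import cv2,numpy as np
p=cv2.imread("pics/top0.png")
a=cv2.resize(p[205:265,120:200],(400*1,300),interpolation=cv2.INTER_CUBIC)
b=cv2.resize(p[170:260,200:420],None,fx=3.6,fy=3.6,interpolation=cv2.INTER_CUBIC)
im=np.zeros((300+b.shape[0]-24,800,3),np.uint8)
im=im[:600]; im[:276,:400]=a[:276]; im[276:276+b.shape[0],:b.shape[1]]=b[:,:800]
s=cv2.imread("pics/side0.png")[245:310,240:320]
im[:276,400:740]=cv2.resize(s,(340,276),interpolation=cv2.INTER_CUBIC)
cv2.imwrite("pics/crop0.png",im)
```

```text
(no output)
```

View pics/crop0.png

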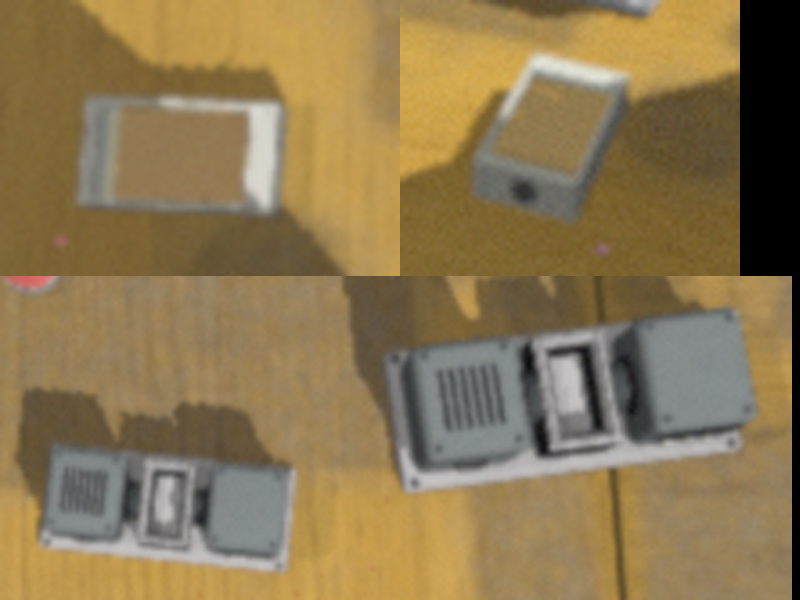

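```bash
cat > h.py <<'E'
import numpy as np,cv2
from station import bot
def cloud(d,c):
    v,u=np.mgrid[:384,:512]
    P=np.stack([(u-c['cx'])/c['fx']*d,(v-c['cy'])/c['fy']*d,d],-1)
    T=c['world_from_camera']; W=P@T[:3,:3].T+T[:3,3]; W[d==0]=np.nan
    return W
def px2w(uv,z,c):
    T=c['world_from_camera']; uv=np.atleast_2d(uv).astype(float)
    r=np.c_[(uv[:,0]-c['cx'])/c['fx'],(uv[:,1]-c['cy'])/c['fy'],np.ones(len(uv))]@T[:3,:3].T
    return T[:3,3]+r*((z-T[2,3])/r[:,2])[:,None]
def w2px(X,c):
    T=c['world_from_camera']; q=(np.atleast_2d(X)-T[:3,3])@T[:3,:3]
    return np.c_[q[:,0]/q[:,2]*c['fx']+c['cx'],q[:,1]/q[:,2]*c['fy']+c['cy']]
E
python3 - <<'E'
from h import *
c=bot.camera_params("top"); d=np.load("pics/top0.npy"); W=cloud(d,c)
def rect(box,lo,hi):
    u0,u1,v0,v1=box; w=W[v0:v1,u0:u1].reshape(-1,3); m=(w[:,2]>lo)&(w[:,2]<hi)
    r=cv2.minAreaRect((w[m,:2]*1000).astype(np.float32)); print(m.sum(),np.round(r[0],1),np.round(r[1],1),round(r[2],1),"zmed",np.median(w[m,2]))
print("bench",np.nanmedian(W[270:290,180:230,2]))
print("cell");rect((125,190,210,260),.013,.03)
print("big"); rect((295,360,170,240),.064,.085);rect((360,415,170,240),.064,.085); rect((335,380,170,240),.045,.06); rect((295,415,165,235),.008,.09)
print("small");rect((200,290,205,260),.006,.1)
# cell by colour
p=cv2.imread("pics/top0.png");hsv=cv2.cvtColor(p,cv2.COLOR_BGR2HSV)
# window corners wax (crop coords/5+offset)
for n,q in dict(cell=[(88,97),(283,100),(276,213),(78,208)]).items():
    w=px2w(np.array(q)/5+[120-.4,205-.4],.02,c)*1000; print(n,np.round(w,1))
q=np.array([(530,340),(605,330),(618,445),(545,455)],float); q=(q-[0,276])/3.6+[200-.36,170-.36]
w=px2w(q,.054,c)*1000;print("well outer",np.round(w,1),w.mean(0))
q=np.array([(412,352),(515,344),(525,455),(423,467)],float); q=(q-[0,276])/3.6+[200-.36,170-.36]
w=px2w(q,.072,c)*1000;print("hous1",np.round(w,1),w.mean(0))
q=np.array([(632,322),(740,311),(757,414),(645,433)],float); q=(q-[0,276])/3.6+[200-.36,170-.36]
w=px2w(q,.072,c)*1000;print("hous2",np.round(w,1),w.mean(0))
q=np.array([(387,353),(406,489),(745,440)],float); q=(q-[0,276])/3.6+[200-.36,170-.36]
w=px2w(q,.012,c)*1000;print("base",np.round(w,1))
E
```

```text
bench -0.0003611449898296426
cell
862 [491.9 267.6] [82.6 46.2] 86.1 zmed 0.019025782586618634
big
968 [541.2 -93.6] [66.  60.4] 5.9 zmed 0.0713339663991866
984 [ 553.3 -219.1] [67.2 60.5] 5.7 zmed 0.07130084280092075
592 [ 546.6 -146.4] [66.2 90. ] 5.7 zmed 0.05235848886460848
3886 [ 547.5 -156.1] [ 84.2 199.5] 5.9 zmed 0.0644514584760783
small
1831 [491.1  76.9] [145.1  61. ] 82.7 zmed 0.047953612165162585
cell [[517.2 306.   20. ]
 [513.7 223.4  20. ]
 [466.4 226.   20. ]
 [470.6 309.1  20. ]]
well outer [[ 576.1 -132.    54. ]
 [ 580.6 -174.7   54. ]
 [ 514.9 -177.    54. ]
 [ 510.4 -136.1   54. ]] [ 545.4890719  -154.95321134   54.        ]
hous1 [[ 567.6  -62.8   72. ]
 [ 570.4 -120.    72. ]
 [ 508.4 -121.5   72. ]
 [ 503.3  -65.5   72. ]] [537.429675   -92.45228823  72.        ]
hous2 [[ 581.  -185.4   72. ]
 [ 585.5 -245.3   72. ]
 [ 527.5 -249.4   72. ]
 [ 518.7 -187.6   72. ]] [ 553.16249766 -216.92712269   72.        ]
base [[ 579.2  -55.6   12. ]
 [ 497.9  -62.7   12. ]
 [ 521.3 -261.6   12. ]]
```

The larger grey reader at top pixel (357,203), with a 200 x 84 mm base, fits the description. The look-alike at (246,233) is only 145 x 61 mm, so it isn't the one. The cell is at (156,235), with its foot on the right (towards -y).

```bash
python3 -m inch '[{"x":17,"y":-20,"z":-6,"roll":-4.6},{"x":17,"y":-20,"z":-6,"roll":-4.6},{"x":17,"y":-20,"z":-6,"roll":-4.6},{"x":17,"y":-20,"z":-6,"roll":-4.6},{"x":17,"y":-20,"z":-6,"roll":-4.6},{"x":17,"y":-20,"z":-6,"roll":-4.6},{"x":17,"y":-20,"z":-6,"roll":-4.6},{"x":17,"y":-20,"z":-6,"roll":-4.6}]' 62 20
```

```text
time_s: 0.82
ee_pos: [0.3569, 0.4504, 0.3563]
tcp_rot: [0.0, 0.958, 0.285, -0.0]
contact_force: [0.4, 0.0, -0.4]
gripper_width: 0.724
```

```bash
python3 -m inch '[{"x":17,"y":-19,"z":-10,"roll":-4.5},{"x":17,"y":-19,"z":-10,"roll":-4.5},{"x":17,"y":-19,"z":-10,"roll":-4.5},{"x":17,"y":-19,"z":-10,"roll":-4.5},{"x":17,"y":-19,"z":-10,"roll":-4.5},{"x":17,"y":-19,"z":-10,"roll":-4.5},{"x":17,"y":-19,"z":-10,"roll":-4.5},{"x":17,"y":-19,"z":-10,"roll":-4.5},{}]'
python3 - <<'E'
from h import *
for n in ("side","wrist","top"):
    p,d=bot.capture(n); cv2.imwrite(f"pics/{n}1.png",p[:,:,::-1]);np.save(f"pics/{n}1.npy",d)
s=bot.read_state();print(s['ee_pos'],np.degrees(2*np.arctan2(s['tcp_rot'][2],s['tcp_rot'][1])),s['contact_force'])
E
```

```text
[0.35794306 0.44943078 0.35619116] 33.13403111519242 [-0.72246101  0.37567272  0.82772578]$[8]: bad value
```

View pics/side1.png

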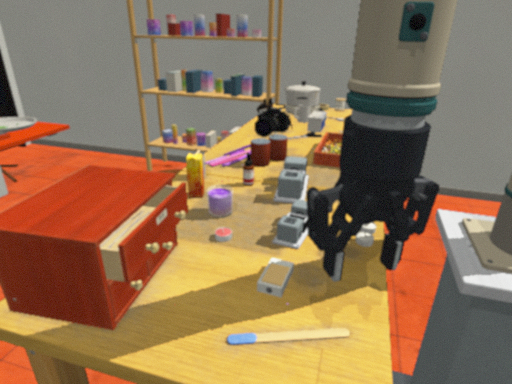

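View pics/wrist1.png

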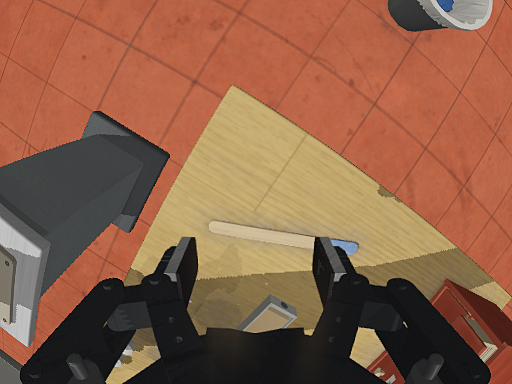

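Empty rows are refused and nothing moved. The side view shows the gripper over the near-left of the bench, with the cell at (275,277). I'll continue.

```bash
python3 -m inch '[{"x":17,"y":-19,"z":-10,"roll":-4.5},{"x":17,"y":-19,"z":-10,"roll":-4.5},{"x":17,"y":-19,"z":-10,"roll":-4.5},{"x":17,"y":-19,"z":-10,"roll":-4.5},{"x":17,"y":-19,"z":-10,"roll":-4.5},{"x":17,"y":-19,"z":-10,"roll":-4.5},{"x":17,"y":-19,"z":-10,"roll":-4.5},{"x":17,"y":-18,"z":-10,"roll":-4.5},{"x":0}]'
python3 - <<'E'
from h import *
for n in ("side","wrist","top"):
    p,d=bot.capture(n); cv2.imwrite(f"pics/{n}2.png",p[:,:,::-1]);np.save(f"pics/{n}2.npy",d)
s=bot.read_state();print(s['ee_pos'],np.degrees(2*np.arctan2(s['tcp_rot'][2],s['tcp_rot'][1])),s['contact_force'])
E
```

```text
[0.35542873 0.45261307 0.35674469] 33.517793397491964 [ 0.20964437  0.79624364 -0.34803463]$[8]: bad value
```

View pics/side2.png

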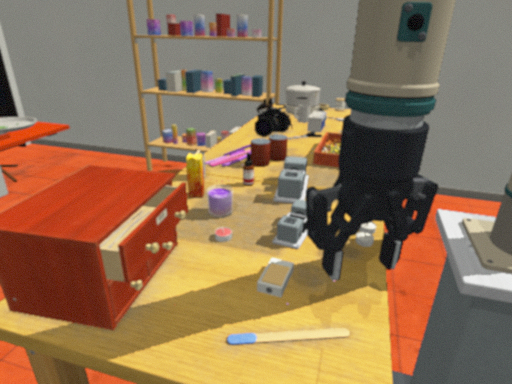

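View pics/wrist2.png

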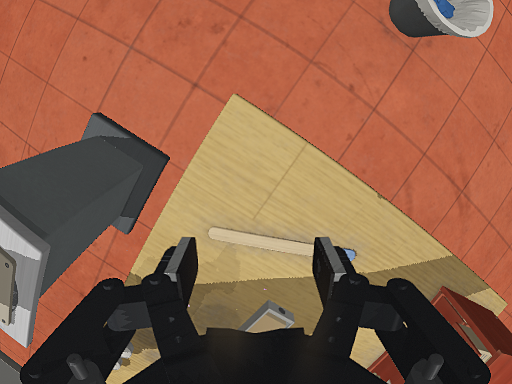

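The call was refused again and the view is unchanged. Rows apparently need all four fields.

```bash
python3 -m inch '[{"x":17,"y":-19,"z":-10,"roll":-4.5},{"x":17,"y":-19,"z":-10,"roll":-4.5},{"x":17,"y":-19,"z":-10,"roll":-4.5},{"x":17,"y":-19,"z":-10,"roll":-4.5},{"x":17,"y":-19,"z":-10,"roll":-4.5},{"x":17,"y":-19,"z":-10,"roll":-4.5},{"x":17,"y":-19,"z":-10,"roll":-4.5},{"x":17,"y":-18,"z":-10,"roll":-4.5},{"x":0,"y":0,"z":0,"roll":0}]'
python3 - <<'E'
from h import *
for n in ("side","wrist"):
    p,d=bot.capture(n); cv2.imwrite(f"pics/{n}3.png",p[:,:,::-1]);np.save(f"pics/{n}3.npy",d)
s=bot.read_state();print(s['ee_pos'],np.degrees(2*np.arctan2(s['tcp_rot'][2],s['tcp_rot'][1])),s['contact_force'])
E
```

```text
time_s: 1.87
ee_pos: [0.495, 0.2969, 0.2754]
tcp_rot: [0.002, 1.0, -0.026, 0.001]
contact_force: [-0.2, -0.7, 0.1]
gripper_width: 0.721
[0.49234524 0.30099114 0.27635343] -2.5696746137098128 [-0.58365881 -0.43461197  0.0525094 ]
```

View pics/side3.png

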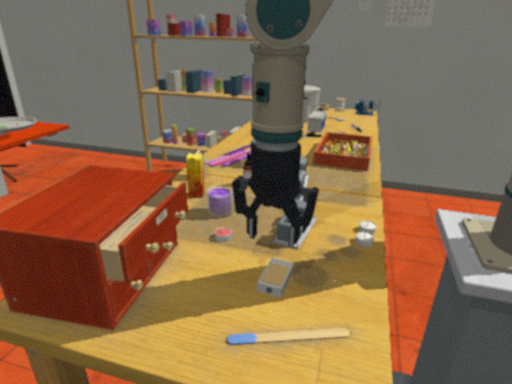

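View pics/wrist3.png

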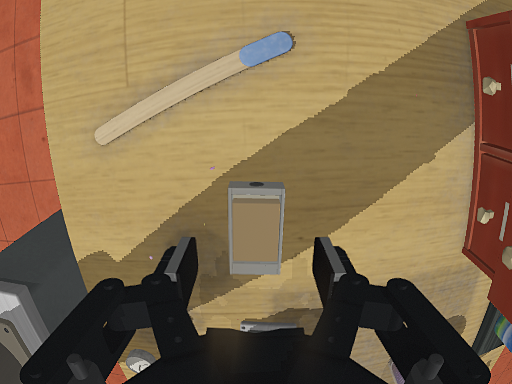

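Wrist view: the cell, at (256,228), is centred between the fingers at (196,255) and (314,255). The commanded pose is about (492,301,277) mm, yaw -2.6°. Next I descend.

```bash
python3 -m inch '[{"x":2,"y":-2,"z":-20,"roll":-0.9},{"x":0,"y":0,"z":-20,"roll":0},{"x":0,"y":0,"z":-20,"roll":0},{"x":0,"y":0,"z":-15,"roll":0},{"x":0,"y":0,"z":-10,"roll":0},{"x":0,"y":0,"z":-8,"roll":0},{"x":0,"y":0,"z":0,"roll":0}]' 62
python3 - <<'E'
from h import *
for n in ("side","wrist"):
    p,d=bot.capture(n); cv2.imwrite(f"pics/{n}4.png",p[:,:,::-1]);np.save(f"pics/{n}4.npy",d)
p=cv2.imread("pics/side4.png")[180:310,210:350]
cv2.imwrite("pics/side4c.png",cv2.resize(p,None,fx=4,fy=4,interpolation=cv2.INTER_CUBIC))
E
```

```text
time_s: 2.55
ee_pos: [0.4933, 0.2996, 0.1827]
tcp_rot: [0.0, 1.0, -0.03, -0.001]
contact_force: [-0.1, 0.7, -0.0]
gripper_width: 0.722
```

View pics/side4c.png

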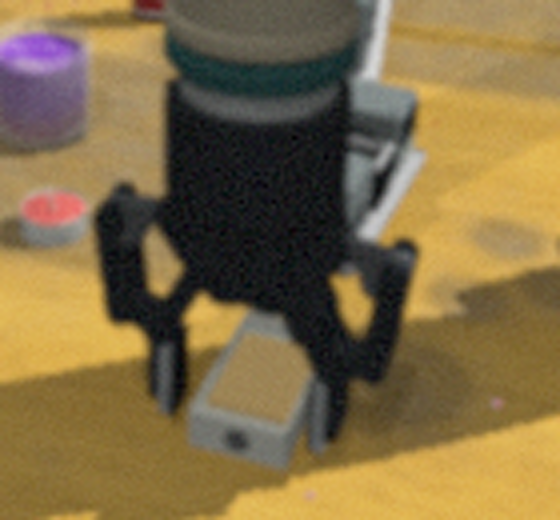

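View pics/wrist4.png

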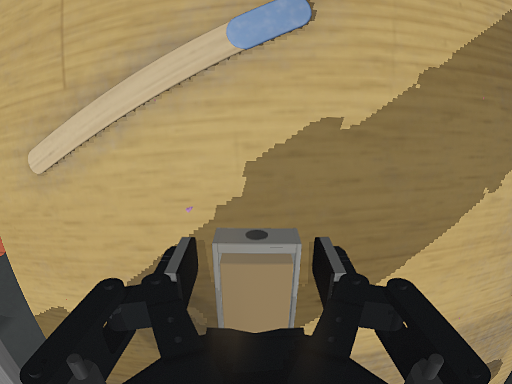

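Both views show the fingers straddling the top end of the cell evenly: 196 | 214–300 | 314 in the wrist view. I'll lower a little more and close gently.

```bash
python3 -m inch '[{"x":0,"y":0,"z":-4,"roll":0},{"x":0,"y":0,"z":-4,"roll":0},{"x":0,"y":0,"z":0,"roll":0}]' 62 20 && python3 -m inch '[{"x":0,"y":0,"z":0,"roll":0},{"x":0,"y":0,"z":0,"roll":0},{"x":0,"y":0,"z":0,"roll":0},{"x":0,"y":0,"z":0,"roll":0},{"x":0,"y":0,"z":0,"roll":0}]' 44 20
python3 - <<'E'
from h import *
for n in ("side","wrist"):
    p,d=bot.capture(n); cv2.imwrite(f"pics/{n}5.png",p[:,:,::-1]);np.save(f"pics/{n}5.npy",d)
p=cv2.imread("pics/side5.png")[180:310,210:350]
cv2.imwrite("pics/side5c.png",cv2.resize(p,None,fx=4,fy=4,interpolation=cv2.INTER_CUBIC))
print(bot.read_state()['contact_force'])
E
```

```text
time_s: 2.9
ee_pos: [0.4942, 0.2986, 0.1755]
tcp_rot: [-0.0, 1.0, -0.031, -0.0]
contact_force: [-0.0, 1.0, -1.1]
gripper_width: 0.727
time_s: 3.32
ee_pos: [0.4944, 0.2985, 0.176]
tcp_rot: [-0.0, 1.0, -0.031, 0.0]
contact_force: [-0.4, 0.0, 3.1]
gripper_width: 0.535
[-0.97045921 -0.73686004  2.67899087]
```

View pics/side5c.png

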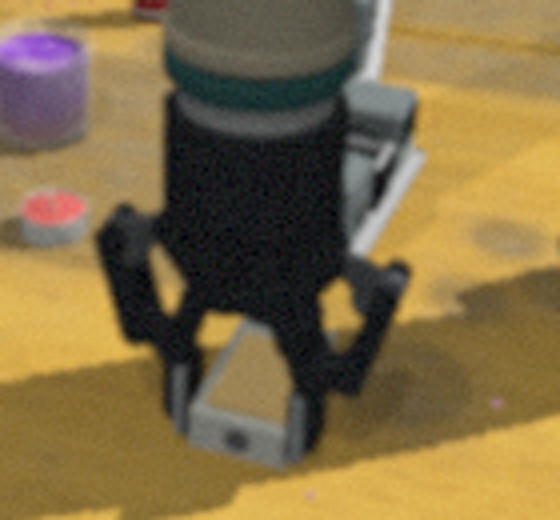

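View pics/wrist5.png

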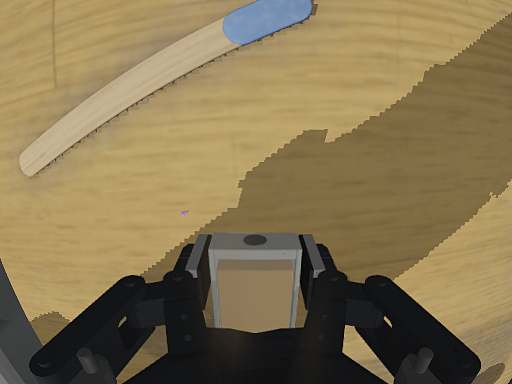

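The jaws have closed on the frosted sides at 45.7 mm and the windows are clear. I'll lift a little and see whether the cell swings.

```bash
python3 -m inch '[{"x":0,"y":0,"z":8,"roll":0},{"x":0,"y":0,"z":8,"roll":0},{"x":0,"y":0,"z":8,"roll":0},{"x":0,"y":0,"z":8,"roll":0},{"x":0,"y":0,"z":0,"roll":0}]'
python3 - <<'E'
from h import *
for n in ("side","wrist"):
    p,d=bot.capture(n); cv2.imwrite(f"pics/{n}6.png",p[:,:,::-1]);np.save(f"pics/{n}6.npy",d)
p=cv2.imread("pics/side6.png")[180:310,210:350]
cv2.imwrite("pics/side6c.png",cv2.resize(p,None,fx=4,fy=4,interpolation=cv2.INTER_CUBIC))
print(bot.read_state()['contact_force'])
E
```

```text
time_s: 3.83
ee_pos: [0.495, 0.2989, 0.2098]
tcp_rot: [-0.001, 1.0, -0.031, 0.001]
contact_force: [0.8, -0.3, -0.7]
gripper_width: 0.532
[ 0.19173439 -0.00375173 -1.99749152]
```

View pics/side6c.png

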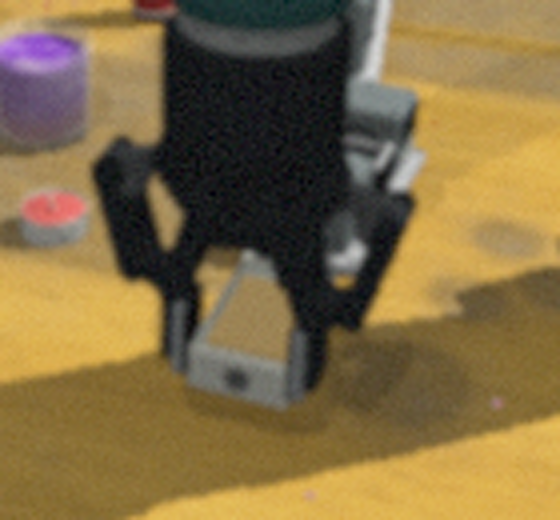

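View pics/wrist6.png

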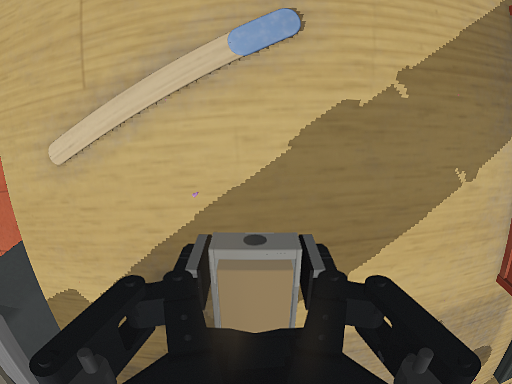

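The cell stayed level: the 20 N grip holds it against its own weight. I'll lower it close to the bench and ease the grip by small opening steps so that the foot end can sag.

```bash
python3 -m inch '[{"x":0,"y":0,"z":-8,"roll":0},{"x":0,"y":0,"z":-8,"roll":0},{"x":0,"y":0,"z":-6,"roll":0},{"x":0,"y":0,"z":0,"roll":0}]' 45.2 20
cat > look.py <<'E'
import sys
from h import *
k=sys.argv[1]; cams=sys.argv[2:] or ["side"]
ims=[]
for n in cams:
    p,d=bot.capture(n); cv2.imwrite(f"pics/{n}{k}.png",p[:,:,::-1]);np.save(f"pics/{n}{k}.npy",d)
    p=p[:,:,::-1]
    if n=="side": p=p[150:310,190:350]
    ims.append(cv2.resize(p,None,fx=400/p.shape[1],fy=400/p.shape[1],interpolation=cv2.INTER_CUBIC))
H=max(i.shape[0] for i in ims)
cv2.imwrite(f"pics/L{k}.png",np.hstack([cv2.copyMakeBorder(i,0,H-i.shape[0],0,0,0) for i in ims]))
s=bot.read_state();print(s['time_s'],s['ee_pos'].round(4),s['contact_force'].round(1),s['gripper_width']*85.4)
E
python3 look.py 7 side wrist
```

```text
time_s: 4.27
ee_pos: [0.4934, 0.2981, 0.1835]
tcp_rot: [0.001, 1.0, -0.031, -0.002]
contact_force: [0.8, -0.5, -0.6]
gripper_width: 0.533
4.3667 [0.494  0.2983 0.1848] [-0.8 -0.5 -0.9] 45.5643397657106
```

View pics/L7.png

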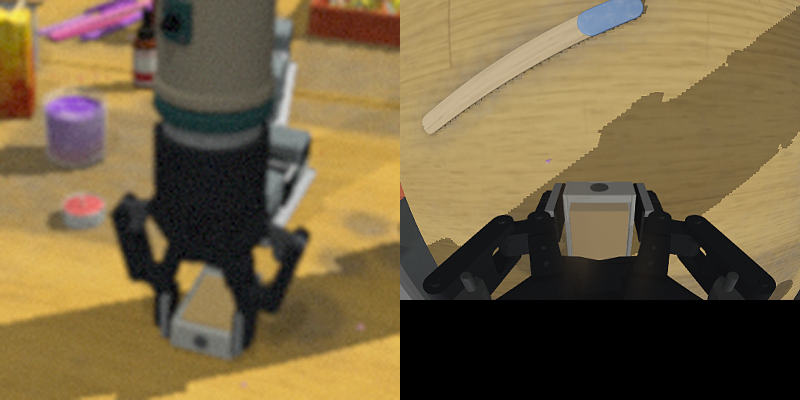

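The cell is still level and held in both views. I'll ease the jaws a few tenths at a time.

```bash
python3 -m inch '[{"x":0,"y":0,"z":0,"roll":0},{"x":0,"y":0,"z":0,"roll":0}]' 45.6 20
python3 -m inch '[{"x":0,"y":0,"z":0,"roll":0},{"x":0,"y":0,"z":0,"roll":0}]' 45.8 20
python3 look.py 8 side wrist
```

```text
time_s: 4.53
ee_pos: [0.4944, 0.2985, 0.1858]
tcp_rot: [-0.0, 1.0, -0.031, 0.0]
contact_force: [0.5, 1.1, -1.5]
gripper_width: 0.537
time_s: 4.7
ee_pos: [0.4944, 0.2986, 0.186]
tcp_rot: [-0.0, 1.0, -0.031, 0.0]
contact_force: [-0.9, -1.1, -1.4]
gripper_width: 0.537
4.8 [0.4944 0.2986 0.1859] [0.4 0.2 0.3] 46.07307801647804
```

View pics/L8.png

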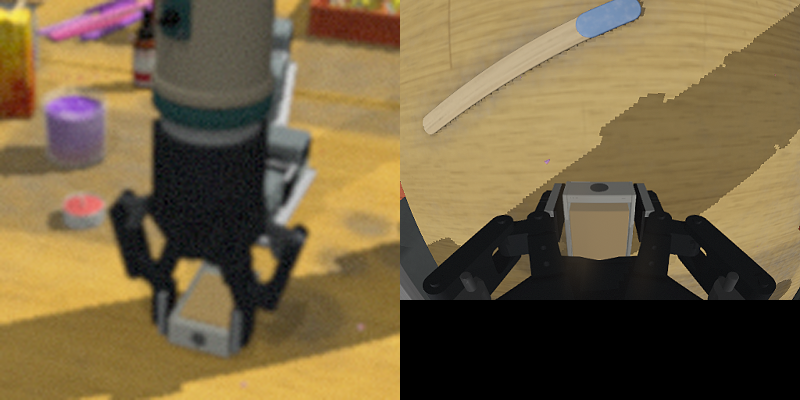

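```bash
python3 -m inch '[{"x":0,"y":0,"z":0,"roll":0},{"x":0,"y":0,"z":0,"roll":0}]' 46.0 20
python3 -m inch '[{"x":0,"y":0,"z":0,"roll":0},{"x":0,"y":0,"z":0,"roll":0}]' 46.2 20
python3 look.py 9 side wrist
```

```text
time_s: 4.97
ee_pos: [0.4944, 0.2986, 0.1859]
tcp_rot: [-0.0, 1.0, -0.031, 0.0]
contact_force: [-0.0, 0.4, 0.4]
gripper_width: 0.537
time_s: 5.13
ee_pos: [0.4944, 0.2986, 0.1858]
tcp_rot: [-0.0, 1.0, -0.031, 0.0]
contact_force: [-0.4, 0.5, 0.0]
gripper_width: 0.544
5.2333 [0.4943 0.2986 0.1858] [ 1.  -0.1  0.6] 46.14574639231186
```

View pics/L9.png

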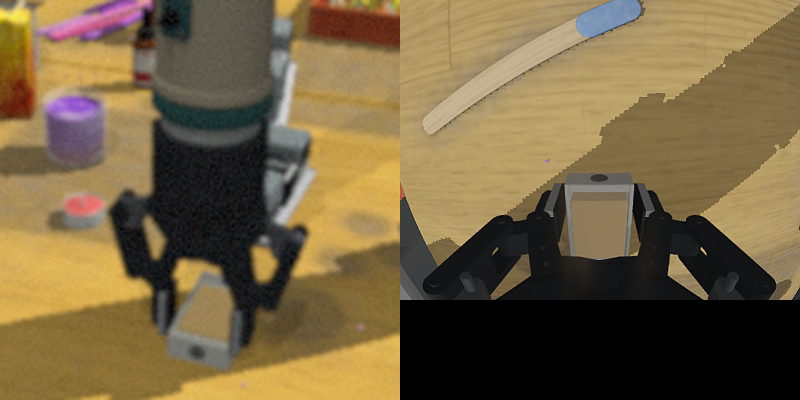

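At 46.2 mm the cell slid back flat onto the bench, at the same place. I'll regrip with the pads only on the last ~10 mm of the top end and higher up, which means less turning friction and more leverage for the weight.

```bash
python3 -m inch '[{"x":0,"y":0,"z":0,"roll":0},{"x":0,"y":0,"z":0,"roll":0},{"x":0.5,"y":6,"z":0,"roll":0},{"x":0,"y":5,"z":0,"roll":0},{"x":0,"y":0,"z":0,"roll":0}]' 54 20
python3 look.py 10 side wrist
```

```text
time_s: 5.65
ee_pos: [0.4946, 0.3114, 0.1857]
tcp_rot: [-0.001, 1.0, -0.03, 0.0]
contact_force: [0.2, 0.9, 0.8]
gripper_width: 0.633
5.75 [0.4946 0.3102 0.1857] [-0.3  0.1  0. ] 54.07781669689289
```

View pics/L10.png

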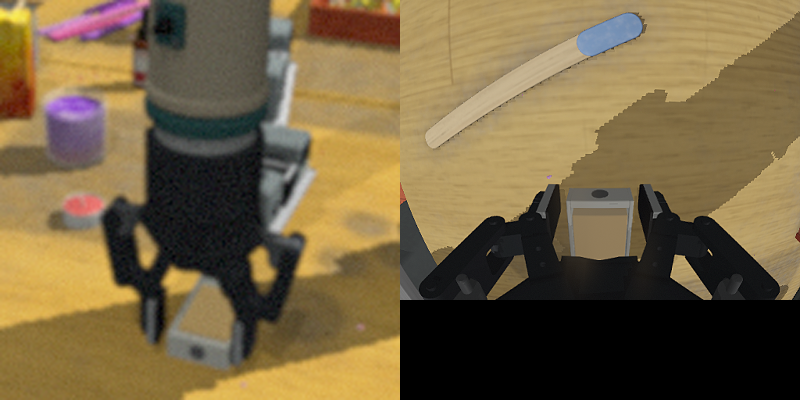

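The pads now straddle just the capped end, which shows at (600,195) in the wrist half. I'll close and lift.

```bash
python3 -m inch '[{"x":0,"y":0,"z":0,"roll":0},{"x":0,"y":0,"z":0,"roll":0},{"x":0,"y":0,"z":0,"roll":0},{"x":0,"y":0,"z":0,"roll":0}]' 45 20
python3 -m inch '[{"x":0,"y":0,"z":12,"roll":0},{"x":0,"y":0,"z":12,"roll":0},{"x":0,"y":0,"z":0,"roll":0}]' 45 20
python3 look.py 11 side wrist
```

```text
time_s: 6.08
ee_pos: [0.4947, 0.3096, 0.1858]
tcp_rot: [-0.0, 1.0, -0.031, -0.0]
contact_force: [-1.3, 0.9, 0.6]
gripper_width: 0.533
time_s: 6.33
ee_pos: [0.4959, 0.3097, 0.2124]
tcp_rot: [-0.001, 1.0, -0.031, 0.002]
contact_force: [0.1, 0.2, -0.5]
gripper_width: 0.531
6.4333 [0.4952 0.3097 0.2108] [ 0.8 -0.1 -0.7] 45.46709008918314
```

View pics/L11.png

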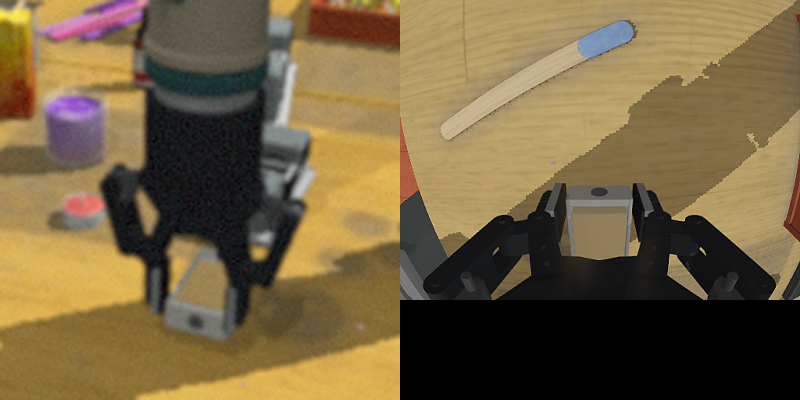

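```bash
cat > tilt.py <<'E'
import sys
from h import *
c=bot.camera_params("wrist"); p,d=bot.capture("wrist")
v,u=np.mgrid[:384,:512]; X=(u-c['cx'])/c['fx'];Y=(v-c['cy'])/c['fy'];r=np.hypot(X,Y)+1e-9
k=np.tan(r)/r; P=np.stack([X*k*d,Y*k*d,d],-1); T=c['world_from_camera']; W=P@T[:3,:3].T+T[:3,3]
cv2.imwrite(f"pics/wr{sys.argv[1]}.png",p[:,:,::-1])
hsv=cv2.cvtColor(p,cv2.COLOR_RGB2HSV)
m=np.zeros((384,512),bool); m[220:326,225:285]=1
w=W[m]; w=w[(w[:,1]>.15)&np.isfinite(w[:,2])]
# profile z vs y along centre columns
for row in range(226,330,8):
    q=W[row,245:265]; print(row,np.nanmedian(q,0).round(4))
E
python3 tilt.py a
```

```text
226 [4.955e-01 3.070e-01 3.000e-04]
234 [0.4951 0.3011 0.0005]
242 [0.4964 0.3121 0.0329]
250 [0.4957 0.3113 0.0402]
258 [0.4956 0.3091 0.0454]
266 [0.4958 0.3031 0.0438]
274 [0.4949 0.2978 0.0436]
282 [0.4945 0.2924 0.0438]
290 [0.4942 0.2866 0.0435]
298 [0.4938 0.2804 0.0433]
306 [0.4933 0.2741 0.043 ]
314 [0.4933 0.2672 0.0423]
322 [0.4925 0.2601 0.0423]
```

The foot has sagged only about 2°. I'll ease the grip in fine steps, measuring the tilt each time.

```bash
python3 -m inch '[{"x":0,"y":0,"z":0,"roll":0},{"x":0,"y":0,"z":0,"roll":0}]' 45.8 20 | tail -1; python3 tilt.py b | sed -n '6p;12p'
python3 -m inch '[{"x":0,"y":0,"z":0,"roll":0},{"x":0,"y":0,"z":0,"roll":0}]' 45.9 20 | tail -1; python3 tilt.py c | sed -n '6p;12p'
python3 -m inch '[{"x":0,"y":0,"z":0,"roll":0},{"x":0,"y":0,"z":0,"roll":0}]' 46.0 20 | tail -1; python3 tilt.py d | sed -n '6p;12p'
```

```text
gripper_width: 0.54
266 [0.4943 0.3022 0.0415]
314 [0.4911 0.2522 0.0246]
gripper_width: 0.534
266 [0.4943 0.3021 0.0414]
314 [0.4912 0.2522 0.0249]
gripper_width: 0.537
266 [0.4936 0.2879 0.0193]
314 [0.4911 0.2482 0.0202]
```

That works: at 45.8 mm the cell pivoted about 19°, until the foot touched the bench, and 46.0 mm let it go. I'll check where it lies, then regrip, lift higher and ease to 45.8.

```bash
python3 -m inch '[{"x":0,"y":0,"z":0,"roll":0},{"x":0,"y":0,"z":0,"roll":0},{"x":0,"y":0,"z":0,"roll":0}]' 54 20; python3 tilt.py e; python3 look.py 12 side wrist
```

```text
time_s: 7.38
ee_pos: [0.4948, 0.3095, 0.2097]
tcp_rot: [-0.0, 1.0, -0.031, 0.0]
contact_force: [-0.3, 1.0, 0.4]
gripper_width: 0.632
226 [0.4954 0.3164 0.0203]
234 [0.495  0.3106 0.0193]
242 [0.4947 0.305  0.0189]
250 [0.4943 0.2997 0.0192]
258 [0.494  0.2938 0.0192]
266 [0.4936 0.2879 0.0189]
274 [0.4932 0.2818 0.0192]
282 [0.4928 0.2753 0.0192]
290 [0.4924 0.2688 0.0191]
298 [0.4919 0.2619 0.0192]
306 [0.4915 0.2549 0.0196]
314 [0.4911 0.2478 0.0201]
322 [0.4906 0.2403 0.0203]
7.5333 [0.4948 0.3095 0.2097] [ 0.5 -0.2 -0.6] 53.993640500166244
```

View pics/L12.png

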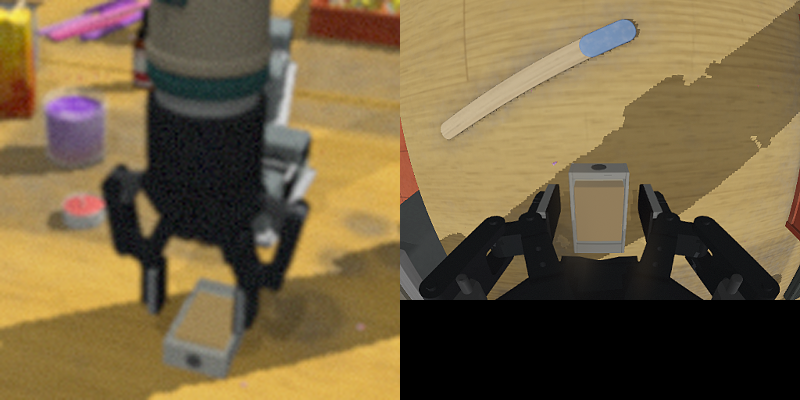

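```bash
python3 -m inch '[{"x":0.5,"y":7,"z":-10,"roll":0},{"x":0,"y":0,"z":-10,"roll":0},{"x":0,"y":0,"z":-5,"roll":0},{"x":0,"y":0,"z":0,"roll":0}]' 54 20;python3 -m inch '[{"x":0,"y":0,"z":0,"roll":0},{"x":0,"y":0,"z":0,"roll":0},{"x":0,"y":0,"z":0,"roll":0},{"x":0,"y":0,"z":0,"roll":0}]' 45 20
python3 -m inch '[{"x":0,"y":0,"z":12,"roll":0},{"x":0,"y":0,"z":12,"roll":0},{"x":0,"y":0,"z":0,"roll":0}]' 45 20
python3 tilt.py f; python3 -m inch '[{"x":0,"y":0,"z":0,"roll":0},{"x":0,"y":0,"z":0,"roll":0}]' 45.8 20 | tail -1; python3 tilt.py g;python3 -m inch '[{"x":0,"y":0,"z":0,"roll":0},{"x":0,"y":0,"z":0,"roll":0}]' 45 20 | tail -1
```

```text
time_s: 7.87
ee_pos: [0.4945, 0.3163, 0.1827]
tcp_rot: [0.001, 1.0, -0.03, -0.001]
contact_force: [-0.6, -0.2, -0.1]
gripper_width: 0.634
time_s: 8.2
ee_pos: [0.4954, 0.3165, 0.1849]
tcp_rot: [-0.0, 1.0, -0.031, 0.0]
contact_force: [0.3, 0.2, -0.9]
gripper_width: 0.531
time_s: 8.45
ee_pos: [0.4964, 0.317, 0.2118]
tcp_rot: [-0.001, 1.0, -0.031, 0.002]
contact_force: [-0.0, 0.6, -0.1]
gripper_width: 0.53
226 [4.972e-01 3.142e-01 4.000e-04]
234 [0.4968 0.3084 0.0005]
242 [0.4976 0.3221 0.0386]
250 [0.4975 0.3212 0.0459]
258 [0.4973 0.3179 0.0482]
266 [0.4969 0.3122 0.047 ]
274 [0.4966 0.3071 0.0469]
282 [0.4963 0.3017 0.0469]
290 [0.4959 0.2961 0.0469]
298 [0.4956 0.2901 0.0465]
306 [0.4952 0.2842 0.0469]
314 [0.4948 0.2777 0.0466]
322 [0.4944 0.2712 0.0467]
gripper_width: 0.538
226 [4.951e-01 3.146e-01 3.000e-04]
234 [0.4958 0.3245 0.0323]
242 [0.4957 0.3229 0.0386]
250 [0.4955 0.3205 0.043 ]
258 [0.4954 0.3176 0.0466]
266 [0.4949 0.3103 0.0425]
274 [0.4944 0.3034 0.0402]
282 [0.494  0.2959 0.0374]
290 [0.4935 0.288  0.0346]
298 [0.493  0.2792 0.0312]
306 [0.4924 0.27   0.0279]
314 [0.4917 0.2593 0.024 ]
322 [0.491  0.2496 0.0219]
gripper_width: 0.529
```

The cell tilted about 20° and is gripped again. I'll repeat in 20 mm lifts.

```bash
python3 -m inch '[{"x":0,"y":0,"z":10,"roll":0},{"x":0,"y":0,"z":10,"roll":0},{"x":0,"y":0,"z":0,"roll":0}]' 45 20|tail -1
python3 -m inch '[{"x":0,"y":0,"z":0,"roll":0},{"x":0,"y":0,"z":0,"roll":0}]' 45.8 20 | tail -1; python3 tilt.py h;python3 -m inch '[{"x":0,"y":0,"z":0,"roll":0},{"x":0,"y":0,"z":0,"roll":0}]' 45 20 | tail -1;python3 look.py 13 side wrist
```

```text
gripper_width: 0.528
gripper_width: 0.534
226 [4.947e-01 3.052e-01 3.000e-04]
234 [0.4961 0.326  0.0556]
242 [0.4959 0.3235 0.0598]
250 [0.4957 0.3208 0.0636]
258 [0.4961 0.318  0.0669]
266 [0.495  0.3088 0.0601]
274 [0.4944 0.3    0.0549]
282 [0.4937 0.2893 0.0481]
290 [0.4936 0.2776 0.0407]
298 [0.4921 0.2638 0.0321]
306 [0.4912 0.2505 0.0249]
314 [4.893e-01 2.200e-01 2.000e-04]
322 [0.4888 0.2108 0.0005]
gripper_width: 0.528
9.6167 [0.4952 0.3167 0.2286] [-0.1  0.8  0.1] 45.501565958040004
```

View pics/L13.png

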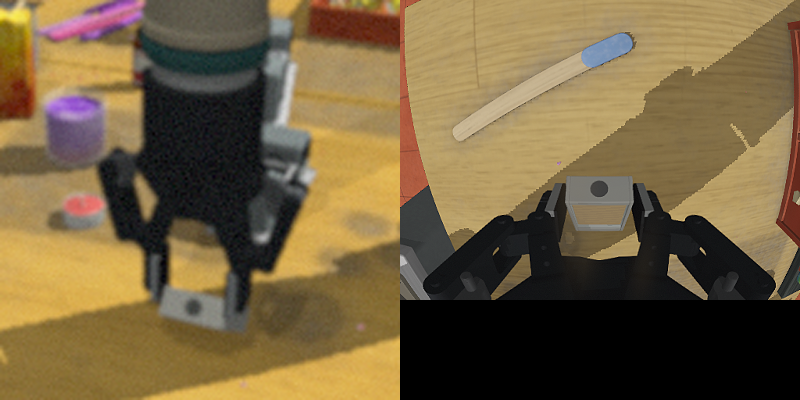

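The tilt is about 31°, the foot still rests near the bench, and the pads are on the sides of the cap. I'll keep going.

```bash
python3 -m inch '[{"x":0,"y":0,"z":9,"roll":0},{"x":0,"y":0,"z":9,"roll":0},{"x":0,"y":0,"z":0,"roll":0}]' 45 20|tail -1
python3 -m inch '[{"x":0,"y":0,"z":0,"roll":0},{"x":0,"y":0,"z":0,"roll":0}]' 45.8 20 | tail -1; python3 tilt.py i|sed -n '2p;5,12p';python3 -m inch '[{"x":0,"y":0,"z":0,"roll":0},{"x":0,"y":0,"z":0,"roll":0}]' 45 20 | tail -1;python3 look.py 14 side wrist
```

```text
gripper_width: 0.532
gripper_width: 0.539
234 [0.4961 0.3265 0.0745]
258 [0.4955 0.3179 0.085 ]
266 [0.4949 0.307  0.0753]
274 [0.4941 0.2953 0.0661]
282 [0.4932 0.2803 0.0533]
290 [0.4921 0.2634 0.0401]
298 [0.4896 0.2244 0.0006]
306 [4.890e-01 2.144e-01 3.000e-04]
314 [4.883e-01 2.042e-01 1.000e-04]
gripper_width: 0.528
10.35 [0.4952 0.3165 0.2465] [ 0.2  0.3 -0.5] 45.29990264654957
```

View pics/L14.png

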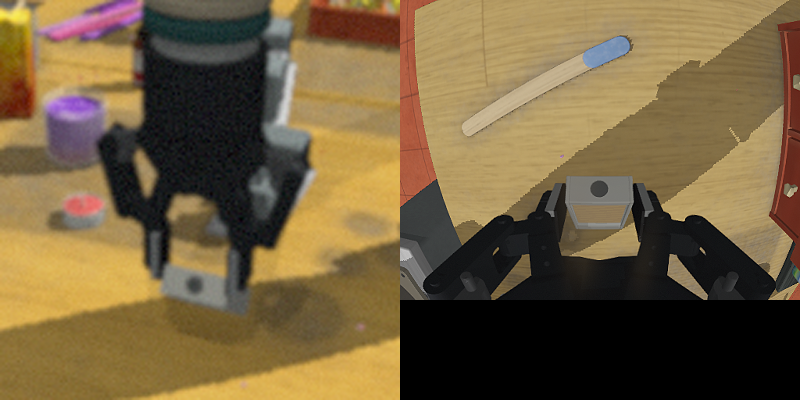

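About 40°, still secure. Again.

```bash
python3 -m inch '[{"x":0,"y":0,"z":8,"roll":0},{"x":0,"y":0,"z":8,"roll":0},{"x":0,"y":0,"z":0,"roll":0}]' 45 20|tail -1
python3 -m inch '[{"x":0,"y":0,"z":0,"roll":0},{"x":0,"y":0,"z":0,"roll":0}]' 45.8 20 | tail -1; python3 tilt.py j|sed -n '2p;5,12p';python3 -m inch '[{"x":0,"y":0,"z":0,"roll":0},{"x":0,"y":0,"z":0,"roll":0}]' 45 20 | tail -1;
python3 -m inch '[{"x":0,"y":0,"z":6,"roll":0},{"x":0,"y":0,"z":6,"roll":0},{"x":0,"y":0,"z":0,"roll":0}]' 45 20|tail -1
python3 -m inch '[{"x":0,"y":0,"z":0,"roll":0},{"x":0,"y":0,"z":0,"roll":0}]' 45.8 20 | tail -1; python3 tilt.py k|sed -n '2p;5,12p';python3 -m inch '[{"x":0,"y":0,"z":0,"roll":0},{"x":0,"y":0,"z":0,"roll":0}]' 45 20 | tail -1;python3 look.py 15 side wrist
```

```text
gripper_width: 0.53
gripper_width: 0.536
234 [0.4961 0.3268 0.091 ]
258 [0.4955 0.3179 0.1008]
266 [0.4949 0.3068 0.091 ]
274 [0.4941 0.2945 0.0808]
282 [0.4931 0.2791 0.0676]
290 [0.492  0.2625 0.0546]
298 [4.898e-01 2.116e-01 4.000e-04]
306 [4.882e-01 2.011e-01 3.000e-04]
314 [0.4875 0.1902 0.0005]
gripper_width: 0.533
gripper_width: 0.533
gripper_width: 0.536
234 [0.4961 0.3267 0.1026]
258 [0.4955 0.3179 0.1128]
266 [0.4948 0.3066 0.1026]
274 [0.494  0.2947 0.0929]
282 [0.4931 0.2789 0.0793]
290 [0.492  0.2625 0.0666]
298 [0.4882 0.202  0.0005]
306 [0.4875 0.1911 0.0006]
314 [4.867e-01 1.793e-01 3.000e-04]
gripper_width: 0.531
11.7167 [0.4953 0.3165 0.2746] [ 0.8  0.4 -1.4] 45.31439705793536
```

View pics/L15.png

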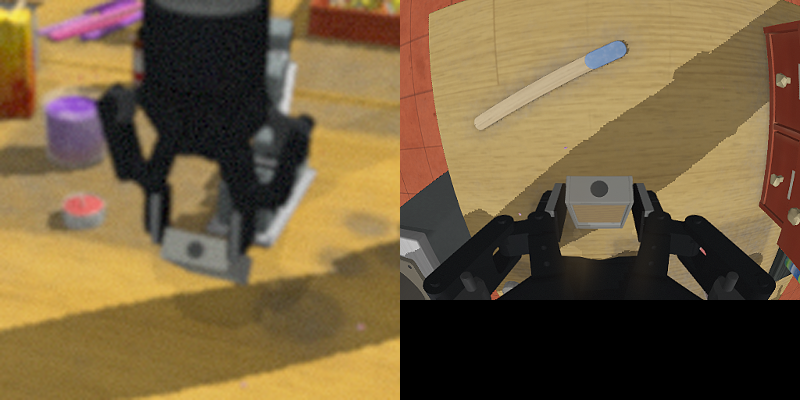

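The tilt stalls at about 41° with 45.8 mm, and the foot is now about 40 mm up. I'll lower it near the bench and ease slightly further.

```bash
python3 -m inch '[{"x":0,"y":0,"z":-12,"roll":0},{"x":0,"y":0,"z":-12,"roll":0},{"x":0,"y":0,"z":-6,"roll":0},{"x":0,"y":0,"z":0,"roll":0}]' 45 20|tail -1
python3 -m inch '[{"x":0,"y":0,"z":0,"roll":0},{"x":0,"y":0,"z":0,"roll":0}]' 45.85 20 | tail -1; python3 tilt.py l|sed -n '2p;5,9p'
python3 -m inch '[{"x":0,"y":0,"z":0,"roll":0}]' 45.9 20 | tail -1; python3 tilt.py m|sed -n '2p;5,9p'
```

```text
gripper_width: 0.531
gripper_width: 0.535
234 [0.4963 0.3273 0.0739]
258 [0.4956 0.3174 0.0818]
266 [0.4943 0.2971 0.0577]
274 [0.4927 0.2711 0.0279]
282 [4.909e-01 2.437e-01 2.000e-04]
290 [4.904e-01 2.350e-01 2.000e-04]
gripper_width: 0.54
234 [0.4965 0.3284 0.0762]
258 [0.4958 0.3171 0.0814]
266 [4.922e-01 2.606e-01 3.000e-04]
274 [4.917e-01 2.526e-01 4.000e-04]
282 [4.911e-01 2.439e-01 1.000e-04]
290 [4.906e-01 2.351e-01 3.000e-04]
```

Now about 65°. I'll secure it and look.

```bash
python3 -m inch '[{"x":0,"y":0,"z":0,"roll":0},{"x":0,"y":0,"z":0,"roll":0}]' 45 20 ; python3 look.py 16 side wrist;python3 tilt.py n|sed -n '1,6p'
```

```text
time_s: 12.57
ee_pos: [0.4955, 0.3167, 0.2452]
tcp_rot: [-0.0, 1.0, -0.031, 0.0]
contact_force: [0.2, 0.7, -0.1]
gripper_width: 0.533
12.6667 [0.4955 0.3167 0.2451] [-0.3  0.2  1.3] 45.57952323947785
226 [0.4967 0.332  0.0738]
234 [0.4965 0.3286 0.0762]
242 [0.4963 0.325  0.0781]
250 [0.496  0.3212 0.0797]
258 [0.4958 0.3171 0.0813]
266 [4.922e-01 2.609e-01 3.000e-04]
```

View pics/L16.png

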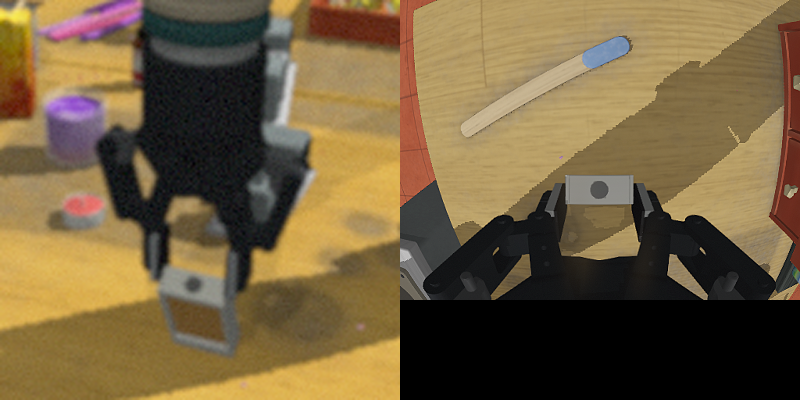

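The foot's lower corner is on the bench with the tilt at about 63°. I'll lift 8 mm and ease again.

```bash
python3 -m inch '[{"x":0,"y":0,"z":8,"roll":0},{"x":0,"y":0,"z":0,"roll":0}]' 45 20|tail -1
python3 -m inch '[{"x":0,"y":0,"z":0,"roll":0},{"x":0,"y":0,"z":0,"roll":0}]' 45.85 20 | tail -1; python3 tilt.py o|sed -n '1,6p'
python3 -m inch '[{"x":0,"y":0,"z":0,"roll":0}]' 45.9 20 | tail -1; python3 tilt.py p|sed -n '1,6p'
python3 -m inch '[{"x":0,"y":0,"z":0,"roll":0},{"x":0,"y":0,"z":0,"roll":0}]' 45 20|tail -1; python3 look.py 17 side wrist
```

```text
gripper_width: 0.53
gripper_width: 0.536
226 [0.4963 0.3318 0.0816]
234 [0.4961 0.3282 0.084 ]
242 [0.4959 0.3247 0.0859]
250 [0.4956 0.3209 0.0879]
258 [0.4954 0.3169 0.0892]
266 [4.914e-01 2.554e-01 3.000e-04]
gripper_width: 0.538
226 [0.4962 0.3319 0.0817]
234 [0.496  0.3281 0.0835]
242 [0.4958 0.3247 0.0856]
250 [0.4955 0.3208 0.0875]
258 [0.4953 0.3168 0.0889]
266 [4.913e-01 2.556e-01 4.000e-04]
gripper_width: 0.529
13.5 [0.4953 0.3165 0.2526] [ 0.2  0.8 -1.4] 45.18963790545826
```

View pics/L17.png

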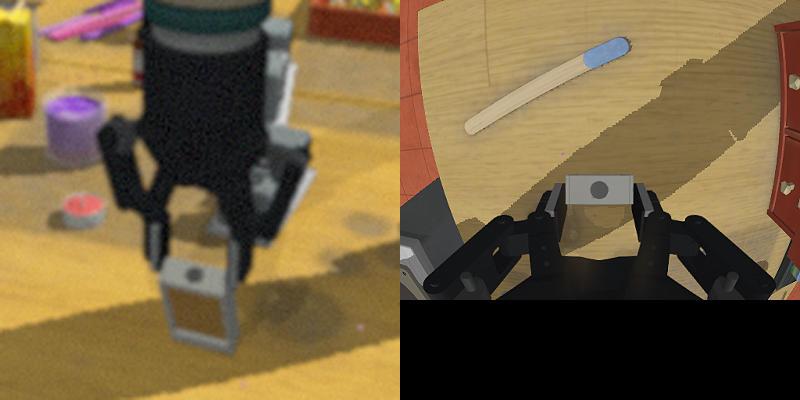

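The tilt holds at about 63°. With the foot corner on the bench, I'll tip it the rest of the way by moving the grip back over the foot with a light grip.

```bash
python3 -m inch '[{"x":0,"y":0,"z":-4,"roll":0},{"x":0,"y":0,"z":-4,"roll":0},{"x":0,"y":0,"z":0,"roll":0}]' 45 20
python3 -m inch '[{"x":0,"y":0,"z":0,"roll":0},{"x":0,"y":-3,"z":1,"roll":0},{"x":0,"y":-3,"z":1,"roll":0},{"x":0.3,"y":-3,"z":0.5,"roll":0},{"x":0,"y":0,"z":0,"roll":0}]' 45.8 20 ; python3 tilt.py q|sed -n '1,7p'
```

```text
time_s: 13.75
ee_pos: [0.496, 0.3179, 0.2455]
tcp_rot: [-0.002, 1.0, -0.03, 0.001]
contact_force: [-0.6, 2.5, 6.4]
gripper_width: 0.529
time_s: 14.17
ee_pos: [0.4956, 0.3065, 0.2473]
tcp_rot: [0.0, 1.0, -0.031, -0.0]
contact_force: [0.4, 0.4, 3.3]
gripper_width: 0.537
226 [0.4967 0.3229 0.0789]
234 [0.4965 0.319  0.0803]
242 [0.4967 0.3151 0.0817]
250 [0.4959 0.3113 0.083 ]
258 [0.4962 0.3069 0.0841]
266 [4.927e-01 2.487e-01 2.000e-04]
274 [ 4.913e-01  2.405e-01 -3.000e-04]
```

It works: the tilt is 72° and the contact force 3 N. Continuing.

```bash
python3 -m inch '[{"x":0,"y":-3,"z":0.5,"roll":0},{"x":0,"y":-3,"z":0.5,"roll":0},{"x":0.3,"y":-3,"z":0,"roll":0},{"x":0,"y":-3,"z":0,"roll":0},{"x":0,"y":0,"z":0,"roll":0}]' 45.8 20 ; python3 tilt.py r|sed -n '1,7p'
```

```text
time_s: 14.63
ee_pos: [0.4958, 0.2945, 0.248]
tcp_rot: [0.0, 1.0, -0.031, -0.0]
contact_force: [-0.3, -0.5, 0.1]
gripper_width: 0.537
226 [0.4969 0.3113 0.0808]
234 [0.4967 0.3074 0.0817]
242 [0.4964 0.3035 0.0831]
250 [0.4961 0.2991 0.0836]
258 [0.4958 0.2944 0.0839]
266 [4.920e-01 2.363e-01 3.000e-04]
274 [4.914e-01 2.280e-01 4.000e-04]
```

```bash
python3 -m inch '[{"x":0,"y":-3,"z":0,"roll":0},{"x":0,"y":-3,"z":0,"roll":0},{"x":0.3,"y":-3,"z":-0.5,"roll":0},{"x":0,"y":-3,"z":-0.5,"roll":0},{"x":0,"y":0,"z":0,"roll":0}]' 45.8 20 ; python3 tilt.py s|sed -n '1,7p';python3 look.py 18 side wrist
```

```text
time_s: 15.1
ee_pos: [0.4962, 0.2827, 0.2474]
tcp_rot: [0.0, 1.0, -0.031, -0.0]
contact_force: [-1.0, 0.3, 3.6]
gripper_width: 0.538
226 [0.4979 0.3    0.0808]
234 [0.4971 0.2961 0.082 ]
242 [0.4969 0.2921 0.0833]
250 [0.4966 0.2877 0.0835]
258 [0.4963 0.2828 0.0834]
266 [4.925e-01 2.248e-01 2.000e-04]
274 [0.492  0.2169 0.0005]
15.25 [0.4962 0.2835 0.2475] [-2.3 -0.8  3.7] 45.627579612848216
```

View pics/L18.png

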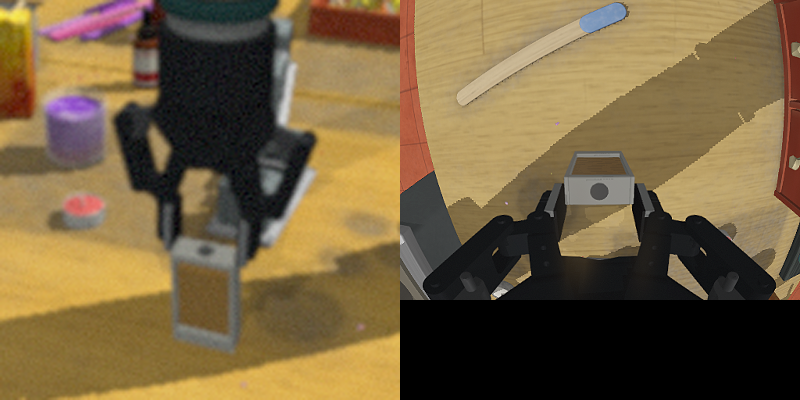

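The cell is nearly upright: the wrist view shows cap and +y window, and the side view shows it standing on its foot. I'll open gently to let it settle.

```bash
python3 -m inch '[{"x":0,"y":0,"z":0,"roll":0},{"x":0,"y":0,"z":0,"roll":0}]' 46.0 20
python3 -m inch '[{"x":0,"y":0,"z":0,"roll":0},{"x":0,"y":0,"z":0,"roll":0},{"x":0,"y":0,"z":0,"roll":0}]' 46.3 20
python3 tilt.py t|sed -n '1,7p';python3 look.py 19 side wrist
```

```text
time_s: 15.42
ee_pos: [0.4962, 0.2837, 0.2471]
tcp_rot: [-0.0, 1.0, -0.031, 0.0]
contact_force: [-1.1, -0.1, 1.7]
gripper_width: 0.538
time_s: 15.67
ee_pos: [0.4962, 0.2835, 0.247]
tcp_rot: [0.0, 1.0, -0.031, 0.0]
contact_force: [0.0, -0.2, 0.4]
gripper_width: 0.539
226 [0.4974 0.3004 0.0796]
234 [0.4972 0.2972 0.082 ]
242 [0.497  0.2933 0.0831]
250 [0.4967 0.2888 0.0834]
258 [0.4964 0.2843 0.0838]
266 [ 4.935e-01  2.259e-01 -1.000e-04]
274 [0.4922 0.218  0.0005]
15.8167 [0.4963 0.2835 0.2471] [-0.8 -0.5  0.9] 45.97077275140596
```

View pics/L19.png

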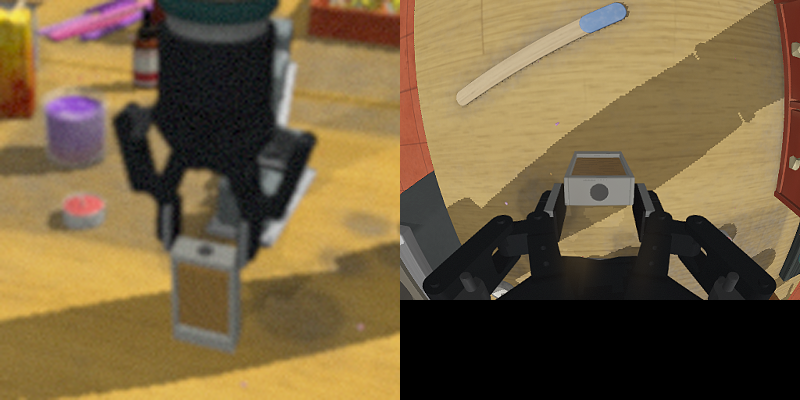

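```bash
python3 -m inch '[{"x":0,"y":0,"z":0,"roll":0},{"x":0,"y":0,"z":0,"roll":0},{"x":0,"y":0,"z":0,"roll":0},{"x":0,"y":0,"z":0,"roll":0}]' 48 20
python3 -m inch '[{"x":0,"y":0,"z":0,"roll":0},{"x":0,"y":0,"z":0,"roll":0},{"x":0,"y":0,"z":0,"roll":0},{"x":0,"y":0,"z":0,"roll":0}]' 58 20
python3 tilt.py u|sed -n '1,7p';python3 look.py 20 side wrist
```

```text
time_s: 16.15
ee_pos: [0.4962, 0.2835, 0.2472]
tcp_rot: [-0.0, 1.0, -0.031, 0.0]
contact_force: [-0.5, -0.6, -0.8]
gripper_width: 0.562
time_s: 16.48
ee_pos: [0.4962, 0.2836, 0.2472]
tcp_rot: [-0.0, 1.0, -0.031, 0.0]
contact_force: [0.5, 0.4, 0.4]
gripper_width: 0.677
226 [0.4972 0.2964 0.071 ]
234 [0.4972 0.2971 0.0819]
242 [0.497  0.2929 0.0826]
250 [0.4967 0.2885 0.0833]
258 [0.4964 0.284  0.0836]
266 [4.927e-01 2.259e-01 1.000e-04]
274 [4.930e-01 2.179e-01 4.000e-04]
16.6333 [0.4962 0.2836 0.2472] [ 0.3 -0.4  0. ] 57.645215472420276
```

View pics/L20.png

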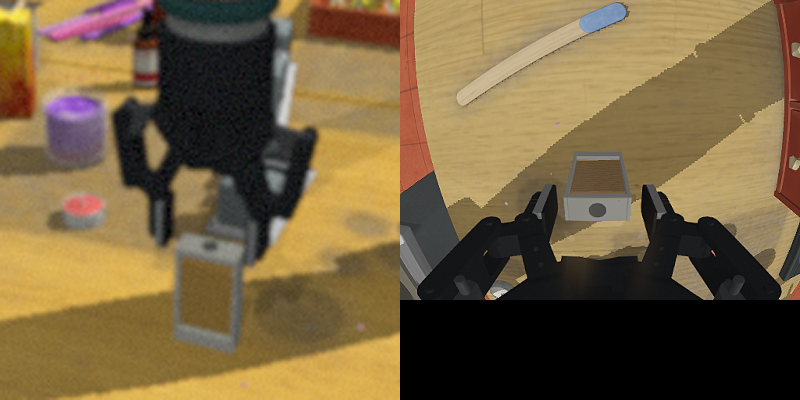

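It stands free. Now I'll measure the cap (z > 77 mm) for the regrasp.

```bash
cat > cap.py <<'E'
from h import *
c=bot.camera_params("wrist"); p,d=bot.capture("wrist")
v,u=np.mgrid[:384,:512]; X=(u-c['cx'])/c['fx'];Y=(v-c['cy'])/c['fy'];r=np.hypot(X,Y)+1e-9
k=np.tan(r)/r; P=np.stack([X*k*d,Y*k*d,d],-1); T=c['world_from_camera']; W=P@T[:3,:3].T+T[:3,3]
W=W[180:330,205:305]
m=(W[...,2]>.076)&(W[...,2]<.09)
n,l,st,ce=cv2.connectedComponentsWithStats(m.astype(np.uint8)); i=1+np.argmax(st[1:,4]); w=W[l==i]
print(n,len(w),"z quant",np.percentile(w[:,2],[2,50,98]).round(4))
print(cv2.minAreaRect((w[:,:2]*1000).astype(np.float32)))
A=np.c_[w[:,:2],np.ones(len(w))]; print("plane",np.linalg.lstsq(A,w[:,2],rcond=None)[0].round(3))
E
python3 cap.py
```

```text
3 3008 z quant [0.0776 0.0826 0.0841]
((494.7181701660156, 276.63720703125), (21.313793182373047, 46.27523422241211), 86.67694091796875)
plane [-0.003 -0.04   0.095]
```

The cap centre is at (494.7, 276.6), yaw -3.3°, and the cell stands level. I'll centre on it, lower the fingers along the frosted sides and take a firm grip.

```bash
python3 -m inch '[{"x":-0.4,"y":-7,"z":0,"roll":0},{"x":0,"y":0,"z":-10,"roll":0},{"x":0,"y":0,"z":-10,"roll":0},{"x":0,"y":0,"z":-10,"roll":0},{"x":0,"y":0,"z":-5,"roll":0},{"x":0,"y":0,"z":0,"roll":0}]' 62 20
python3 look.py 21 side wrist; python3 cap.py
```

```text
time_s: 17.18
ee_pos: [0.4951, 0.2763, 0.2102]
tcp_rot: [0.001, 1.0, -0.031, -0.001]
contact_force: [0.5, -0.3, 0.7]
gripper_width: 0.728
17.2833 [0.4957 0.2765 0.2116] [ 1.4 -0.2  1.3] 62.112993441621214
3 4366 z quant [0.0775 0.0824 0.0836]
((495.9693603515625, 279.8372497558594), (21.595203399658203, 42.81897735595703), 86.25675964355469)
plane [-0.006 -0.073  0.106]
```

View pics/L21.png

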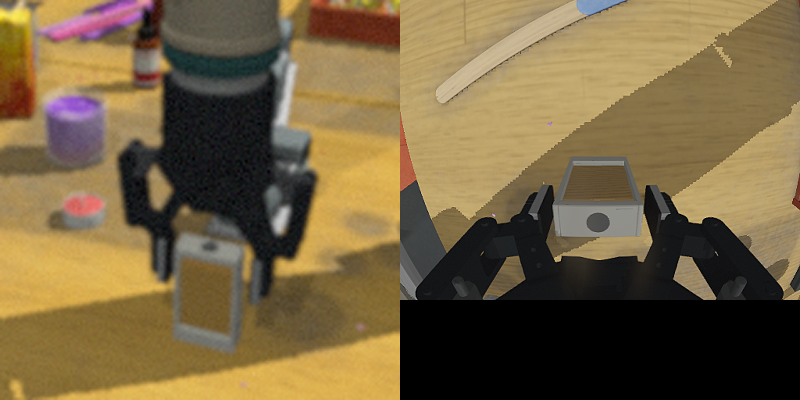

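Run:
```python
from h import *
c=bot.camera_params("wrist"); p,d=bot.capture("wrist")
v,u=np.mgrid[:384,:512]; X=(u-c['cx'])/c['fx'];Y=(v-c['cy'])/c['fy'];r=np.hypot(X,Y)+1e-9
k=np.tan(r)/r; P=np.stack([X*k*d,Y*k*d,d],-1); T=c['world_from_camera']; W=P@T[:3,:3].T+T[:3,3]
for row in list(range(196,320,6)): print(row,np.median(W[row,245:265],0).round(4))
```

```text
196 [ 4.971e-01  2.942e-01 -1.000e-04]
202 [0.4969 0.2917 0.0044]
208 [0.4969 0.2909 0.0129]
214 [0.4969 0.29   0.0203]
220 [0.4968 0.2897 0.0283]
226 [0.4968 0.2894 0.0356]
232 [0.4968 0.2891 0.0424]
238 [0.4968 0.2894 0.0499]
244 [0.4977 0.2889 0.0555]
250 [0.4968 0.2885 0.0604]
256 [0.4968 0.2885 0.0659]
262 [0.4968 0.2884 0.071 ]
268 [0.4968 0.2883 0.0756]
274 [0.4968 0.2887 0.0808]
280 [0.4967 0.2872 0.0829]
286 [0.4965 0.2842 0.083 ]
292 [0.4964 0.281  0.0829]
298 [0.4962 0.278  0.083 ]
304 [0.4959 0.2743 0.0826]
310 [0.4957 0.2704 0.0821]
316 [4.907e-01 1.930e-01 3.000e-04]
```

The cell is vertical (+y face at y ≈ 0.289, top 83 mm) with its centre near y = 0.279. I'll shift 2 mm, grip at 60 N and lift.

```bash
python3 -m inch '[{"x":0,"y":2,"z":0,"roll":0},{"x":0,"y":0,"z":0,"roll":0},{"x":0,"y":0,"z":0,"roll":0},{"x":0,"y":0,"z":0,"roll":0},{"x":0,"y":0,"z":0,"roll":0},{"x":0,"y":0,"z":0,"roll":0}]' 42 60 && python3 -m inch '[{"x":0,"y":0,"z":5,"roll":0},{"x":0,"y":0,"z":20,"roll":0},{"x":0,"y":0,"z":35,"roll":0},{"x":0,"y":0,"z":35,"roll":0},{"x":0,"y":0,"z":20,"roll":0},{"x":0,"y":0,"z":0,"roll":0}]' 
python3 look.py 22 side wrist
```

```text
time_s: 17.88
ee_pos: [0.496, 0.2789, 0.2127]
tcp_rot: [-0.0, 1.0, -0.031, 0.0]
contact_force: [-0.5, 0.8, 5.1]
gripper_width: 0.534
time_s: 18.38
ee_pos: [0.4972, 0.2787, 0.3315]
tcp_rot: [-0.002, 1.0, -0.031, 0.003]
contact_force: [0.6, 0.4, -1.1]
gripper_width: 0.532
18.4833 [0.4956 0.2784 0.3276] [-0.7 -1.  -2.1] 45.41230948707453
```

View pics/L22.png

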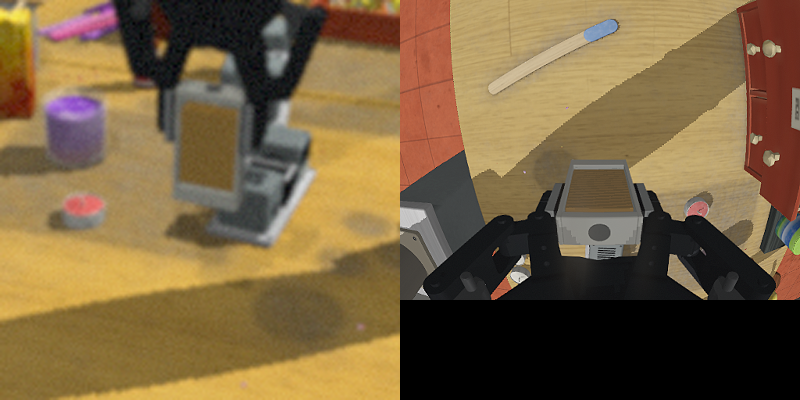

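The cell is held upright and clear of the windows. I'll carry it to above the large reader.

```bash
python3 -m inch '[{"x":3,"y":-15,"z":0,"roll":0.6},{"x":4,"y":-30,"z":0,"roll":0.7},{"x":4,"y":-30,"z":0,"roll":0.7},{"x":4,"y":-30,"z":0,"roll":0.7},{"x":4,"y":-30,"z":0,"roll":0.7},{"x":4,"y":-30,"z":0,"roll":0.7},{"x":4,"y":-30,"z":0,"roll":0.7},{"x":4,"y":-30,"z":0,"roll":0.7},{"x":4,"y":-30,"z":0,"roll":0.7},{"x":4,"y":-30,"z":0,"roll":0.7}]' && python3 -m inch '[{"x":4,"y":-30,"z":0,"roll":0.7},{"x":4,"y":-30,"z":0,"roll":0.7},{"x":3,"y":-30,"z":0,"roll":0.7},{"x":2,"y":-30,"z":0,"roll":0.2},{"x":0,"y":-20,"z":0,"roll":0},{"x":0,"y":-10,"z":0,"roll":0},{"x":0,"y":0,"z":0,"roll":0},{"x":0,"y":0,"z":0,"roll":0}]'
python3 look.py 23 side wrist top
```

```text
time_s: 19.32
ee_pos: [0.5339, -0.0079, 0.3253]
tcp_rot: [-0.0, 1.0, 0.03, -0.002]
contact_force: [1.0, 0.4, -0.0]
gripper_width: 0.531
time_s: 19.98
ee_pos: [0.5474, -0.1556, 0.326]
tcp_rot: [-0.001, 0.999, 0.05, -0.001]
contact_force: [0.4, 1.4, -1.2]
gripper_width: 0.534
20.1333 [ 0.548  -0.1541  0.3267] [-0.6 -0.1 -0.6] 45.33819656388427
```

Run:
```python
import cv2
p=cv2.imread("pics/top23.png")[130:290,260:460]; cv2.imwrite("pics/t23.png",cv2.resize(p,None,fx=3.7,fy=3.7,interpolation=cv2.INTER_CUBIC))
p=cv2.imread("pics/side23.png")[80:230,220:380]; cv2.imwrite("pics/s23.png",cv2.resize(p,None,fx=4,fy=4,interpolation=cv2.INTER_CUBIC))
```

```text
(no output)
```

View pics/s23.png

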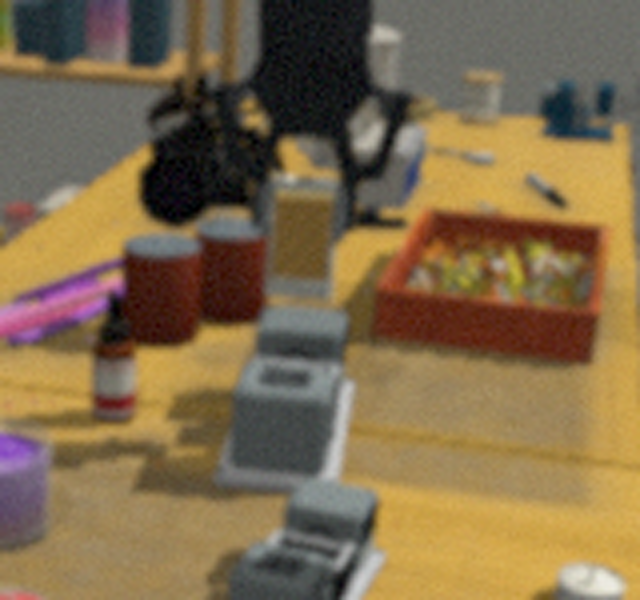

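View pics/wrist23.png

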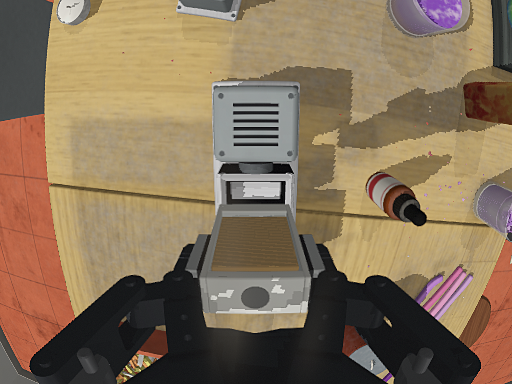

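View pics/t23.png

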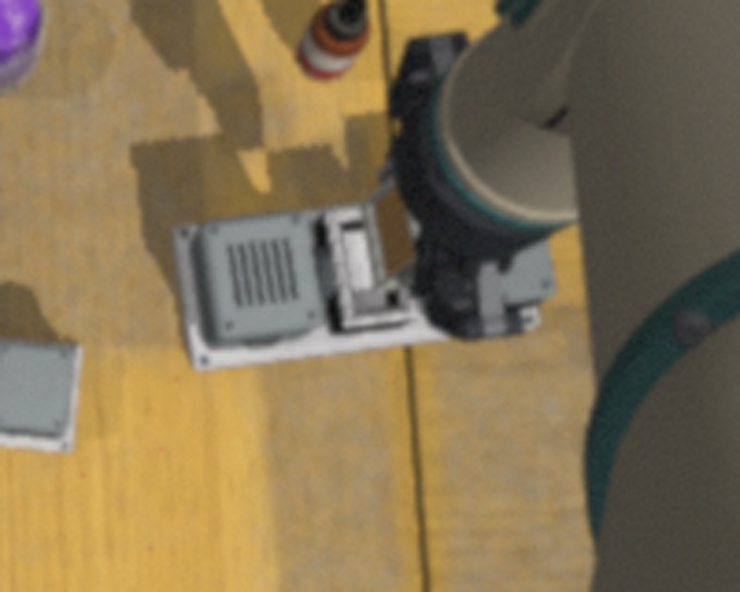

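The wrist view shows the well mouth at (255,188) lined up with the held cell at (254,245). Now I'll measure the reader and the held cell in the same wrist view.

```bash
cat > rel.py <<'E'
from h import *
c=bot.camera_params("wrist"); p,d=bot.capture("wrist")
v,u=np.mgrid[:384,:512]; X=(u-c['cx'])/c['fx'];Y=(v-c['cy'])/c['fy'];r=np.hypot(X,Y)+1e-9
k=np.tan(r)/r; P=np.stack([X*k*d,Y*k*d,d],-1); T=c['world_from_camera']; W=P@T[:3,:3].T+T[:3,3]
s=bot.read_state(); print(s['ee_pos'].round(4),np.degrees(2*np.arctan2(s['tcp_rot'][2],s['tcp_rot'][1])).round(2))
def rect(m,name):
    n,l,st,ce=cv2.connectedComponentsWithStats(m.astype(np.uint8)); i=1+np.argmax(st[1:,4]); w=W[l==i]
    R=cv2.minAreaRect((w[:,:2]*1000).astype(np.float32)); print(name,len(w),np.round(R[0],1),np.round(R[1],1),round(R[2],2),"z",np.median(w[:,2]).round(4)); return w
z=W[...,2]
box=np.zeros(z.shape,bool); box[60:215,190:320]=1
rect(box&(z>.066)&(z<.078),"housing")
rect(box&(z>.046)&(z<.06),"well rim")
# held cell's front face
b=np.zeros(z.shape,bool); b[200:285,200:310]=1
m=b&(z>.12)&(z<.19)&(W[...,1]>-.16)
w=W[m]; print(len(w))
for z0 in np.arange(.12,.205,.01):
    q=w[abs(w[:,2]-z0)<.005]
    if len(q)>30:
        q=q[abs(q[:,1]-np.median(q[:,1]))<.004]
        a=np.polyfit(q[:,0]-s['ee_pos'][0],q[:,1],1); print("z",z0.round(3),"y at x0",a[1].round(4),"yaw",np.degrees(np.arctan(a[0])).round(2),"x",q[:,0].min().round(4),q[:,0].max().round(4))
E
python3 rel.py
```

```text
[ 0.548  -0.1543  0.3269] 5.86
housing 6352 [542.1 -94.1] [66.3 58.8] 5.77 z 0.072
well rim 1546 [ 547.4 -147.8] [66.9 43.9] 2.94 z 0.0531
6165
z 0.12 y at x0 -0.1413 yaw 5.67 x 0.5235 0.569
z 0.13 y at x0 -0.1422 yaw 5.68 x 0.5238 0.5692
z 0.14 y at x0 -0.1426 yaw 5.7 x 0.5242 0.5693
z 0.15 y at x0 -0.1429 yaw 5.64 x 0.524 0.5696
z 0.16 y at x0 -0.1428 yaw 5.29 x 0.5189 0.5735
z 0.17 y at x0 -0.1431 yaw 5.19 x 0.5199 0.5731
z 0.18 y at x0 -0.1434 yaw 5.12 x 0.5217 0.571
z 0.19 y at x0 -0.1437 yaw 5.32 x 0.5234 0.5701
```

```bash
python3 -m inch '[{"x":0.5,"y":-2.5,"z":-10,"roll":0},{"x":0,"y":0,"z":-20,"roll":0},{"x":0,"y":0,"z":-15,"roll":0},{"x":0,"y":0,"z":-5,"roll":0},{"x":0,"y":0,"z":0,"roll":0},{"x":0,"y":0,"z":0,"roll":0}]'
python3 look.py 24 side wrist top
python3 - <<'E'
import cv2,numpy as np
a=cv2.imread("pics/wrist24.png")[130:300,180:330]; a=cv2.resize(a,(450,510),interpolation=cv2.INTER_CUBIC)
b=cv2.imread("pics/top24.png")[170:250,290:350]; b=cv2.resize(b,(340,453),interpolation=cv2.INTER_CUBIC)
im=np.zeros((510,800,3),np.uint8); im[:,:450]=a; im[:453,455:795]=b; cv2.imwrite("pics/c24.png",im)
E
sed -i 's/arange(.12,.205/arange(.06,.145/; s/(z>.12)&(z<.19)/(z>.06)\&(z<.14)/; s/-.16)/-.165)/' rel.py; python3 rel.py
```

```text
time_s: 20.68
ee_pos: [0.5485, -0.1588, 0.2771]
tcp_rot: [-0.0, 0.999, 0.05, -0.0]
contact_force: [-0.6, -0.4, -1.1]
gripper_width: 0.532
20.8333 [ 0.5487 -0.159   0.2781] [ 0.5  0.3 -0.8] 45.57621447627388
[ 0.5486 -0.1591  0.2781] 5.69
housing 10175 [542.1 -94.1] [66.1 59.2] 5.45 z 0.072
well rim 2076 [ 547.3 -143.3] [65.7 34.2] 5.86 z 0.0531
6195
z 0.07 y at x0 -0.1467 yaw 5.55 x 0.5247 0.5703
z 0.08 y at x0 -0.1475 yaw 5.48 x 0.5249 0.5705
z 0.09 y at x0 -0.148 yaw 5.57 x 0.5253 0.5707
z 0.1 y at x0 -0.1482 yaw 5.46 x 0.5253 0.5707
z 0.11 y at x0 -0.1481 yaw 5.18 x 0.5201 0.5755
z 0.12 y at x0 -0.1483 yaw 5.06 x 0.5211 0.5744
z 0.13 y at x0 -0.1486 yaw 4.87 x 0.5227 0.5724
z 0.14 y at x0 -0.1488 yaw 5.08 x 0.5243 0.5718
```

View pics/c24.png

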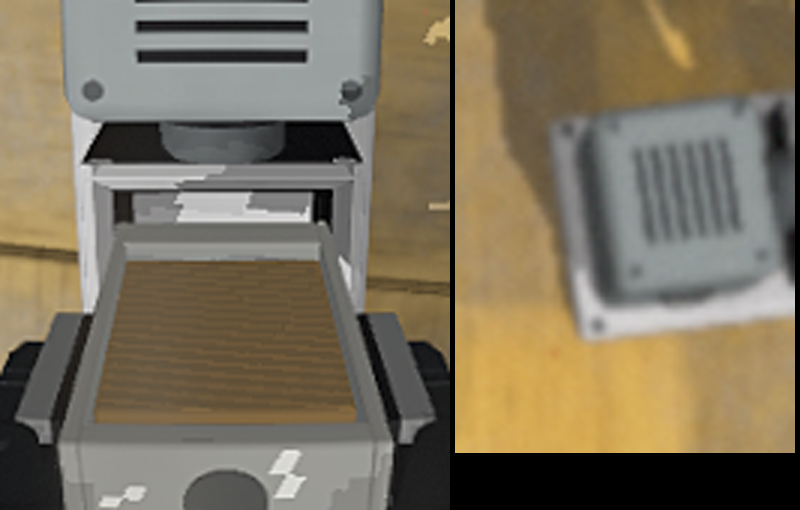

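The cell axis, about (548.5, -157.2), agrees with the reader axis, about (548.5, -156.8), and both have yaw near 5.6°. In the enlarged view the foot (118–330) sits centred in the well (95–352). I'll nudge y +0.4 and enter slowly.

```bash
python3 -m inch '[{"x":0,"y":0.4,"z":-5,"roll":0},{"x":0,"y":0,"z":-4,"roll":0},{"x":0,"y":0,"z":-4,"roll":0},{"x":0,"y":0,"z":0,"roll":0}]'; python3 -m inch '[{"x":0,"y":0,"z":-3,"roll":0},{"x":0,"y":0,"z":-3,"roll":0},{"x":0,"y":0,"z":0,"roll":0}]'; python3 -m inch '[{"x":0,"y":0,"z":-3,"roll":0},{"x":0,"y":0,"z":-3,"roll":0},{"x":0,"y":0,"z":0,"roll":0}]'
```

```text
time_s: 21.22
ee_pos: [0.5479, -0.1584, 0.2633]
tcp_rot: [-0.0, 0.999, 0.05, -0.001]
contact_force: [0.0, 0.8, -0.3]
gripper_width: 0.531
time_s: 21.47
ee_pos: [0.5481, -0.1585, 0.2576]
tcp_rot: [-0.0, 0.999, 0.05, -0.0]
contact_force: [0.3, 0.1, -1.1]
gripper_width: 0.537
time_s: 21.72
ee_pos: [0.5481, -0.1585, 0.2516]
tcp_rot: [-0.0, 0.999, 0.05, -0.0]
contact_force: [-0.1, -0.9, -1.1]
gripper_width: 0.53
```

The cell is in the slot with no contact force. On to the lifter and press down.

```bash
python3 -m inch '[{"x":0,"y":0,"z":-3,"roll":0},{"x":0,"y":0,"z":-3,"roll":0},{"x":0,"y":0,"z":-2,"roll":0},{"x":0,"y":0,"z":0,"roll":0}]'; python3 -m inch '[{"x":0,"y":0,"z":-3,"roll":0},{"x":0,"y":0,"z":-3,"roll":0},{"x":0,"y":0,"z":0,"roll":0}]'; python3 -m inch '[{"x":0,"y":0,"z":-2,"roll":0},{"x":0,"y":0,"z":-2,"roll":0},{"x":0,"y":0,"z":0,"roll":0}]'
```

```text
time_s: 22.05
ee_pos: [0.5485, -0.1586, 0.2441]
tcp_rot: [0.0, 0.999, 0.05, 0.0]
contact_force: [-0.4, 0.2, 2.8]
gripper_width: 0.534
time_s: 22.3
ee_pos: [0.5485, -0.1586, 0.238]
tcp_rot: [0.0, 0.999, 0.05, 0.0]
contact_force: [0.4, 0.3, 3.4]
gripper_width: 0.532
time_s: 22.55
ee_pos: [0.5485, -0.1586, 0.2341]
tcp_rot: [0.0, 0.999, 0.05, 0.0]
contact_force: [-0.3, 0.2, 4.6]
gripper_width: 0.531
```

The spring force is following the lifter as expected. I'll go to the stop in 1 mm steps until the force jumps.

```bash
for i in 1; do python3 -m inch '[{"x":0,"y":0,"z":-1,"roll":0},{"x":0,"y":0,"z":0,"roll":0}]'; python3 -m inch '[{"x":0,"y":0,"z":-1,"roll":0},{"x":0,"y":0,"z":0,"roll":0}]';python3 -m inch '[{"x":0,"y":0,"z":-1,"roll":0},{"x":0,"y":0,"z":0,"roll":0}]'; done
```

```text
time_s: 22.72
ee_pos: [0.5485, -0.1586, 0.2332]
tcp_rot: [0.0, 0.999, 0.05, 0.0]
contact_force: [0.0, 0.1, 3.6]
gripper_width: 0.534
time_s: 22.88
ee_pos: [0.5484, -0.1586, 0.2326]
tcp_rot: [0.0, 0.999, 0.05, 0.0]
contact_force: [-0.8, 1.1, 7.0]
gripper_width: 0.531
time_s: 23.05
ee_pos: [0.5484, -0.1587, 0.2325]
tcp_rot: [-0.0, 0.999, 0.05, 0.0]
contact_force: [-1.7, 1.3, 13.7]
gripper_width: 0.529
```

The TCP has stopped at 232.5 mm while the force rose to 13.7 N, so the lifter is at its stop. I'll verify by camera, and check the bystanders too.

```bash
python3 look.py 25 side wrist top
python3 - <<'E'
from h import *
d=np.load("pics/wrist25.npy"); c=bot.camera_params("wrist")
v,u=np.mgrid[:384,:512]; X=(u-c['cx'])/c['fx'];Y=(v-c['cy'])/c['fy'];r=np.hypot(X,Y)+1e-9
k=np.tan(r)/r; P=np.stack([X*k*d,Y*k*d,d],-1); T=c['world_from_camera']; W=P@T[:3,:3].T+T[:3,3]
for row in range(216,330,6): print(row,np.median(W[row,245:265],0).round(4))
a=cv2.imread("pics/wrist25.png")[100:330,160:350]; b=cv2.imread("pics/side25.png")[80:230,220:380]
cv2.imwrite("pics/c25.png",np.hstack([cv2.resize(a,(400,480)),cv2.resize(b,(400,480))]))
# change in side/top between start and now, bystanders
for n,z0 in (("side",0),):
    A=cv2.imread("pics/side0.png").astype(int);B=cv2.imread("pics/side25.png").astype(int)
    m=(abs(A-B).sum(2)>60); 
    for nm,(u,v) in dict(dye=(249,170),glass=(220,200),tea=(223,234),small=(294,225)).items(): print(nm,m[v-14:v+14,u-12:u+12].mean().round(3))
E
```

```text
23.2 [ 0.5484 -0.1587  0.2325] [-2.7  1.7 15.1] 44.82254046050754
216 [ 0.5472 -0.1408  0.0544]
222 [ 0.5478 -0.1476  0.047 ]
228 [ 0.5478 -0.148   0.0542]
234 [ 0.5478 -0.1483  0.0612]
240 [ 0.5478 -0.1479  0.0688]
246 [ 0.5478 -0.148   0.0747]
252 [ 0.5479 -0.1483  0.0802]
258 [ 0.5479 -0.1485  0.0852]
264 [ 0.5479 -0.1484  0.0906]
270 [ 0.5479 -0.1488  0.0949]
276 [ 0.5479 -0.1476  0.1011]
282 [ 0.5481 -0.1495  0.1027]
288 [ 0.5483 -0.1526  0.1025]
294 [ 0.5486 -0.1555  0.1028]
300 [ 0.549  -0.1588  0.1028]
306 [ 0.5492 -0.1622  0.1028]
312 [ 0.5497 -0.1663  0.1022]
318 [ 0.5527 -0.1972  0.0722]
324 [ 0.5531 -0.202   0.0721]
dye 0.0
glass 0.025
tea 0.472
small 0.4
```

View pics/c25.png

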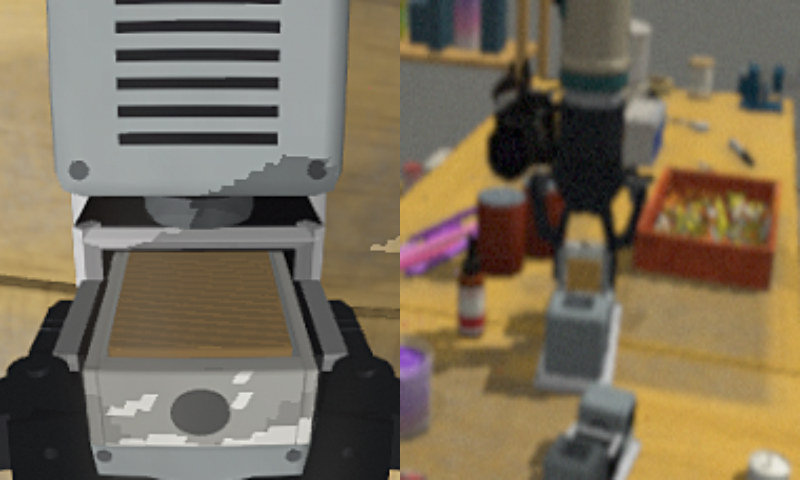

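Cap at 102.8 mm (on the bench it read 83 for 82), so it's fully down. The tealight and small-reader pixels differ from the start, so I'll check whether that's shadow.

Run:
```python
import cv2,numpy as np
a=cv2.imread("pics/side0.png")[150:270,190:330]; b=cv2.imread("pics/side25.png")[150:270,190:330]
cv2.imwrite("pics/cmp.png",np.hstack([cv2.resize(a,(400,343)),cv2.resize(b,(400,343))]))
```

```text
(no output)
```

View pics/cmp.png

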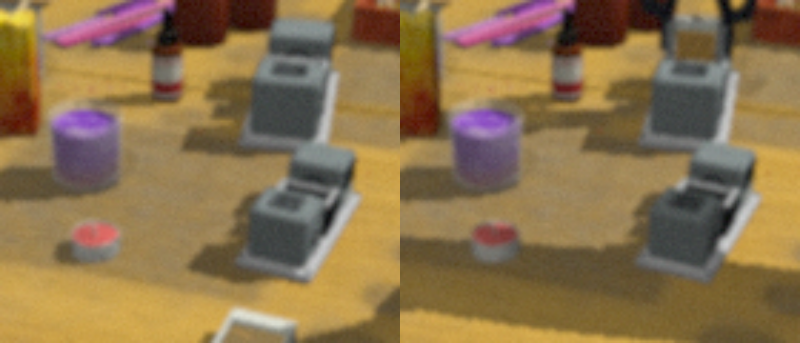

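The difference is only the arm's shadow. Bottle, glass, tealight and small reader are all at the same pixels. Handing in while pressed.

```bash
python3 -c "
from station import bot
s=bot.read_state();print(s['ee_pos'],s['contact_force'],s['time_s']);print(bot.finish_job())"
```

```text
[ 0.5483985  -0.1586524   0.23248987] [-2.66190263  1.70781051 15.06582056] 23.2
the job is handed in; nothing more can be done
None
```

The cell is pressed fully down in the larger reader's well, and I handed in at 23.2 s while still holding it there.

**Standing it up:** I gripped the cell by its frosted sides at the top end. I let it pivot foot-down by easing the grip a little at a time and tipped it upright against the bench. Then I let go of it, and it stood free. It slipped out of the light grip twice while I was finding the right opening, once from about 10 mm while level and once with its top end about 25 mm up. Both times it landed flat on its lower window face. In between I picked it up again.

**Putting it in the reader:** I took it by the frosted sides at 60 N, carried it over and lowered it in. There was no side force on the way in.

**Last checks:**
- **Lifter:** the spring force rose from about 3 to 7 N, with one low reading (3.6 N) on the way. It then jumped to 15 N with the arm no longer moving down, so the plate is at its stop.
- **Height:** the cap measured 102.8 mm against the expected 102. The same camera had read 83 mm for the 82 mm cell on the bench.
- **Alignment:** in the last measurement before it went in, the cell and reader agreed within about 1 mm and 1°.
- **Other things on the bench:** the bottle, glass, tealight and small reader look unmoved in the side view. A pixel comparison flagged the tealight and small reader, but that was only the arm's shadow.

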